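# Press the bottle bosses home in a batch of frame tubes

### The job

Each steel tube waiting in the red rack has a brass boss sticking up; drive every one fully home with the arbor press: lay the tube in the press's two V-blocks, boss up, slide it until the boss is squarely centred under the ram, and pull the red-balled lever down until the boss's flange is flat on the tube. Lay each finished tube in its own pair of V's in the green rack and leave the press with its lever up. Do not push the bosses with the gripper, and leave the other things on the bench where they are.

Things in the scene. Friction and masses are not known exactly. Their poses are not given: they have to be found in the camera images.
- press: Small blue hand arbor press fixed to the bench, 250 x 130 x 330 mm. Origin on the bench straight below the ram axis; +x from its open front to its column (46 mm wide, from x = 70 mm back), z up. Base top at z = 30 mm. Its head (y -25 to 25, x -61 to 125, z 176 to 262 mm) overhangs the V-blocks. The +y side (robot's left) is free for a gripper; the lever is on the -y side.
- v_left (a point): Bottom line of the V (65 mm above the bench), mid-length, of the black V-block on the press's +y side (centre at press y = 39.5 mm). Each block: 25 mm long in y, 82 mm wide in x; 90 degree V running along the press's y, lips 95 mm above the bench, 60 mm apart.
- v_right (a point): The same point of the other V-block, at press y = -39.5 mm. A tube seated in both V's has its axis along the press's y at press x = 0, 85 mm above the bench, and sticks out on both sides.
- ram: Square steel ram in the press head with a flat round nose 22 mm across. Origin at the centre of its lower end, axes as the press. Raised, this end is 155 mm above the bench, so a tube can be carried in under it from the front; it comes straight down 32 mm per rad of lever. A boss driven home in a tube in the V-blocks stops it about 101 mm above the bench, lever near 1.67 rad.
- press_lever (a joint): Lever angle (rad): 0 raised (it springs back there when let go), up to 1.75 pulled down. It turns about a level axis along the press's y, 28 mm in front of the ram axis (press x = -28 mm), 215 mm above the bench. At 0 it points to the press's -x and 1.31 rad (75 degrees) up; the ball then swings forward and down. 2 to 4 N at the ball moves it, 10 to 16 N while a boss goes in.
- lever_ball (a point): Centre of the red ball (28 mm across) on the end of the lever rod (12 mm thick), 130 mm from the lever's axis, at press y = -43 mm.
- waiting_rack: Red rack fixed on the bench where the tubes wait. Same shape as the green rack. Which rack stands left and which right varies.
- done_rack: Green rack fixed on the bench for finished tubes. Three pairs of short pieces of angle iron, V up (90 degree V's along the rack's x), at rack y = -70, 0 and 70 mm; the two V's of a pair span x -56 to -34 and 34 to 56 mm; V bottom 30 mm, tops 62 mm above the bench, 64 mm wide. Origin at its centre on the bench. A tube in a pair has its axis 50 mm above the bench and sticks out at both ends.
- tube1: Bare steel frame tube 28.6 mm in diameter, 260 mm long, 0.1 to 0.2 kg. Origin at its middle on the tube axis; x along the tube, z towards its brass boss, which stands at x = -14 mm. It may be missing; it starts in the red rack, boss up, either way round.
- boss1_top (a point): Centre of the flat top of the brass boss of tube1 (14 mm flange, 2 mm thick). As it starts it stands 8 to 10 mm above the top of the tube; fully home 2 mm.
- boss1 (a joint): How far the boss of tube1 has been driven in (m): starts between 0 and 0.002, 0.008 is fully home, flange on the tube. It is a tight fit: about 35 N, and it stays where it is left.
- tube2: Bare steel frame tube 28.6 mm in diameter, 260 mm long, 0.1 to 0.2 kg. Origin at its middle on the tube axis; x along the tube, z towards its brass boss, which stands at x = 0 mm. It may be missing; it starts in the red rack, boss up, either way round.
- boss2_top (a point): Centre of the flat top of the brass boss of tube2 (14 mm flange, 2 mm thick). As it starts it stands 8 to 10 mm above the top of the tube; fully home 2 mm.
- boss2 (a joint): How far the boss of tube2 has been driven in (m): starts between 0 and 0.002, 0.008 is fully home, flange on the tube. It is a tight fit: about 35 N, and it stays where it is left.
- tube3: Bare steel frame tube 28.6 mm in diameter, 260 mm long, 0.1 to 0.2 kg. Origin at its middle on the tube axis; x along the tube, z towards its brass boss, which stands at x = 14 mm. It may be missing; it starts in the red rack, boss up, either way round.
- boss3_top (a point): Centre of the flat top of the brass boss of tube3 (14 mm flange, 2 mm thick). As it starts it stands 8 to 10 mm above the top of the tube; fully home 2 mm.
- boss3 (a joint): How far the boss of tube3 has been driven in (m): starts between 0 and 0.002, 0.008 is fully home, flange on the tube. It is a tight fit: about 35 N, and it stays where it is left.
- spare_vblock: Loose black V-block, 82 x 25 x 45 mm. Not part of the job: leave it alone. Origin on its underside.
- flux_jar: Jar, 60 mm across, 65 mm high. Not part of the job: leave it alone. Origin on its underside.
- wire_brush: Wire brush with a wooden back, about 190 mm long, 30 mm high. Not part of the job: leave it alone. Origin on its underside.
- pliers: Blue-handled pliers lying flat, 175 mm long, 12 mm thick. Not part of the job: leave it alone. Origin on its underside.
- magnet_square: Yellow three-stepped welding magnet lying flat, 90 x 86 x 14 mm. Not part of the job: leave it alone. Origin on its underside.
- layout_can: Blue can, 52 mm across, 120 mm high. Not part of the job: leave it alone. Origin on its underside.

How it is judged:
By the outcome, as a careful person would: the job done as asked, in the order asked, and still so for the second after the job is handed in, with the robot touching nothing.
Of tube1, tube2, tube3 only 2 to 3 are there at a start; the rules pass over those that are not, and their reading is None.
At some moment in a run one of tube1, tube2, tube3 may be knocked a few centimetres aside while the robot is not near it.
It also fails if it takes over 210 s, if anything falls off the work surface, if the arm or the gripper's body presses on something with over 40 N, if the wrist force passes 120 N, or if a joint passes its speed limit or range.

### The arm

A 6-joint arm with a two-finger parallel gripper is mounted at the origin on the work surface. World frame = base frame: x ahead of the robot, y to its left, z up, the work surface at z = 0. Lengths are in m, angles in rad, forces in N, time in s.
With the tool pointing down it reaches from about 0.425 to 1.125 m from the base axis. Payload 14.9 kg.
Tool frame: the origin (TCP) lies on the centre line of the jaws, within the pads' length; the fingertips stand 25 mm ahead of it and the grasp point (between the pads) lies 6 mm ahead of it (r.tips_ahead is the distance from the TCP to the fingertips, in m); z points along the fingers, y is the line along which they close (so a half turn about z gives the same grasp; the last joint's range is limited). The gripper opens to 91 mm and grips with 3 to 60 N. Pads are 32 mm wide; open, the fingers measure 118 mm over their backs; the gripper's body (76 mm by 178 mm) begins 60 mm behind the grasp point.
Start: joints at [-1.308, 0.379, 1.734, -0, 1.028, -0.033], TCP at [0.204, -0.67, 0.208] pointing down, gripper open.
Joint ranges: [-2.77, 2.77], [-0.74, 2.19], [0, 2.66], [-1.06, 4.2], [0.31, 2.87], [-3.08, 3.08]. Speed limits (rad/s): [1.89, 1.89, 2.39, 3.14, 3.14, 3.14].

### API

Orientations are given as a rotation vector (axis times angle).
In Python, from cell import telemetry, eyes, r gives the robot as it stands.
- The arm moves only by the shell command python3 -m inch 'ROWS' [OPENING]. ROWS is JSON, a list of rows, each a list of 6 numbers: the shift along the tool's x, y, z scaled (see below), then the turn, a rotation vector about the tool's x, y, z scaled (see below). A call has 1 to 12 rows; each row shifts and turns the commanded pose from where the row before left it, along the tool's axes as they then stand; what a row does not reach is not made up. The controller multiplies each number of a shift by 25 mm and each number of a turn by 2 pi rad. A row lasts 1/8 s, in which the tool goes at most 62.5 mm and 10.7 degrees, less where a joint would pass 70% of its speed; a pose out of reach is approached as far as the arm can. A call with a number of a shift or a turn outside -1 to 1 is refused whole. A call with a gripper value outside its range is refused whole. OPENING is the opening, from -1 (shut) to 1 (fully open), set as the call begins (- or left out, the last holds). The fingers move at their own pace and stop on an object; the grip force is fixed at half the most. Time passes only in rows, so rows that do not move let the fingers close. It gives the time, the measured TCP pose, the force, the opening and the grip force at its end, in the units of the state.
- telemetry.read_state(): the state, without advancing time (a new reading comes with each control period).
- eyes.snapshot(name): name is "scene" or "top" or "wrist"; returns a dict with "pixels" (420x560x3 uint8, red, green, blue), "fx", "fy", "cx", "cy" (pixels), "world_from_camera" (4x4, takes a point from camera to world coordinates); the wrist camera has in their place "mount" (4x4, takes a point from camera to tool coordinates, whose origin is the TCP and whose axes are the flange's). Camera axes: x right, y up, looking along -z (the intrinsics and any distortion apply to the point x, -y, -z); pixel columns grow to the right and rows downward; lengths in m; the calibration is good to about 2 mm. A picture is of the moment at which its call begins: read the wrist's pose just before it. There is no depth.
- r.hand_in(): hands the job in; it is judged then, once.
The state is a dict: "clock": time; "q": joint angles; "joint_velocities": joint speeds; "joint_torque": joint torques, N m; "ee_pos": TCP position; "eef_rot": TCP orientation; "contact_force": force on the tool from outside, world axes, zero at the start; "wrist_torque": the same for the moment, N m; "opening": finger opening in m; "gripper_force": force on a finger pad.
Only numpy, scipy, OpenCV 4.12 (cv2) and the standard library are available. Lean on these libraries where they do the work, as an engineer would, in place of code of your own. Each camera call takes 0.05 s, during which the arm holds its last target. There are 200 camera calls.

## Working session

There is one attempt and no reset: what is moved stays moved. The work goes in short steps, Python scripts to look and compute and a shell command to move; the robot and the scene stay as the last step left them, time stands still between calls to the robot, and variables do not carry over. Pictures are saved under pics/ and viewed, at most 14 in all, crops included, and the job is handed in when it is done.

```bash
ls; mkdir -p pics
cat > h.py <<'E'
import numpy as np, cv2
from cell import telemetry, eyes, r
from scipy.spatial.transform import Rotation as R
def snap(name, fn=None):
    s=telemetry.read_state(); d=eyes.snapshot(name)
    if name=='wrist':
        T=np.eye(4);T[:3,:3]=R.from_rotvec(s['eef_rot']).as_matrix();T[:3,3]=s['ee_pos']
        d['world_from_camera']=T@np.array(d['mount'])
    d['world_from_camera']=np.array(d['world_from_camera'])
    if fn: cv2.imwrite('pics/'+fn+'.png',d['pixels'][:,:,::-1])
    return d
def onplane(d,u,v,z):
    W=d['world_from_camera'];c=np.array([(u-d['cx'])/d['fx'],-(v-d['cy'])/d['fy'],-1])
    k=W[:3,:3]@c;o=W[:3,3];return o+k*(z-o[2])/k[2]
def proj(d,p):
    c=np.linalg.inv(d['world_from_camera'])@np.append(p,1)
    return np.array([d['cx']+d['fx']*c[0]/-c[2], d['cy']-d['fy']*c[1]/-c[2]])
def st():
    s=telemetry.read_state();print({k:np.round(s[k],4).tolist() for k in('clock','q','ee_pos','eef_rot','contact_force','opening','gripper_force')})
E
python3 - <<'E'
from h import *
st()
for n in('scene','top'):
    d=snap(n,n+'0');print({k:(np.round(v,3).tolist()) for k,v in d.items() if k!='pixels'})
print(R.from_rotvec(telemetry.read_state()['eef_rot']).as_matrix().round(3))
E
```

```text
pics
{'clock': 0.0, 'q': [-1.3083, 0.3794, 1.7348, 0.0, 1.0285, -0.0333], 'ee_pos': [0.2039, -0.6692, 0.2076], 'eef_rot': [-3.1063, -0.4627, 0.0002], 'contact_force': [-0.839, 0.2567, 0.2879], 'opening': 0.091, 'gripper_force': 0.0}
{'fx': 540.154, 'fy': 540.154, 'cx': 280.457, 'cy': 224.814, 'world_from_camera': [[0.631, -0.455, 0.628, 1.487], [0.776, 0.353, -0.523, -0.741], [0.017, 0.817, 0.576, 1.031], [0.0, 0.0, 0.0, 1.0]]}
{'fx': 393.42, 'fy': 393.42, 'cx': 285.719, 'cy': 212.292, 'world_from_camera': [[-0.009, 0.998, -0.063, 0.543], [-1.0, -0.01, -0.017, -0.005], [-0.017, 0.063, 0.998, 1.309], [0.0, 0.0, 0.0, 1.0]]}
[[ 0.957  0.292 -0.   ]
 [ 0.292 -0.957  0.001]
 [ 0.    -0.001 -1.   ]]
```

View pics/top0.png

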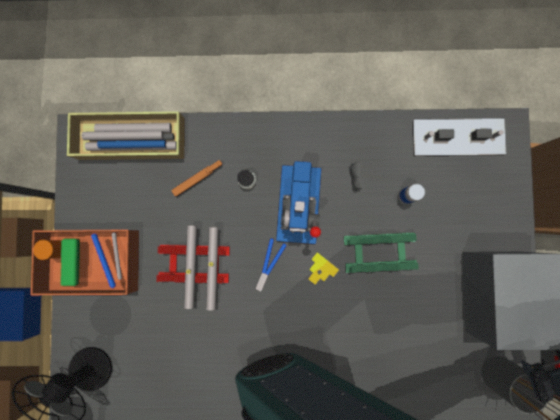

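View pics/scene0.png

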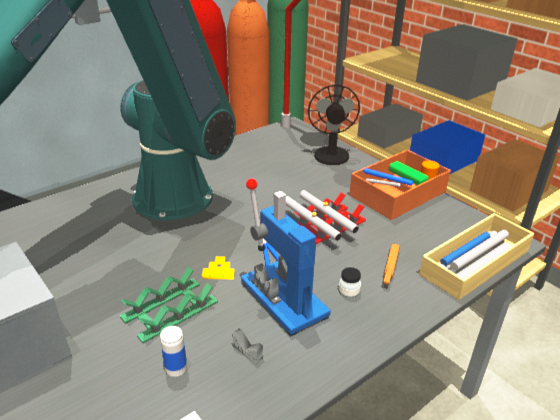

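The top view shows two tubes in the red rack at about (190,265) and (212,265). The blue press is near (300,205) with its ball at (315,232), and the green rack is near (380,253). The pliers and yellow magnet lie between the racks.

```bash
cat > m.py <<'E'
from h import *
d=snap('top')
im=d['pixels'];hsv=cv2.cvtColor(im,cv2.COLOR_RGB2HSV);H,S,V=cv2.split(hsv)
def comps(mask,z,name,amin=20,box=(150,140,430,315)):
    m=np.zeros_like(mask);x0,y0,x1,y1=box;m[y0:y1,x0:x1]=mask[y0:y1,x0:x1]
    for c in cv2.findContours(m,cv2.RETR_EXTERNAL,cv2.CHAIN_APPROX_NONE)[0]:
        if cv2.contourArea(c)<amin: continue
        b=cv2.boxPoints(cv2.minAreaRect(c))
        w=np.array([onplane(d,u,v,z)[:2] for u,v in b])
        print(name,cv2.contourArea(c),'ctr',w.mean(0).round(4),'sides',np.linalg.norm(w[1]-w[0]).round(4),np.linalg.norm(w[2]-w[1]).round(4),'ang',[round(np.degrees(np.arctan2(*(w[i+1]-w[i])[::-1])),1) for i in(0,1)])
u8=lambda x:(x*255).astype(np.uint8)
comps(u8((S<40)&(V>125)),.05,'tube',300,(170,215,235,320))
comps(u8(((H<6)|(H>174))&(S>150)&(V>80)),.0,'red',10)
comps(u8((H>65)&(H<90)&(S>90)),.0,'green',20,(335,220,430,280))
comps(u8((H>100)&(H<125)&(S>130)),.03,'blue',100)
comps(u8((H>22)&(H<33)&(S>130)),.014,'yel',5)
cv2.imwrite('pics/c.png',cv2.resize(im[150:320,160:430,::-1],None,fx=2.9,fy=2.9,interpolation=cv2.INTER_CUBIC))
E
python3 m.py
```

```text
tube 492.0 ctr [0.4459 0.255 ] sides 0.2634 0.0243 ang [np.float64(-2.0), np.float64(-92.7)]
tube 492.5 ctr [0.4526 0.3255] sides 0.2639 0.0238 ang [np.float64(-1.8), np.float64(-92.7)]
red 85.5 ctr [0.4112 0.228 ] sides 0.0295 0.0365 ang [np.float64(0.1), np.float64(-90.4)]
red 91.5 ctr [0.4117 0.3011] sides 0.0366 0.0296 ang [np.float64(-90.4), np.float64(-179.8)]
red 74.0 ctr [0.5019 0.2265] sides 0.0334 0.0265 ang [np.float64(-90.5), np.float64(-180.0)]
red 83.0 ctr [0.5024 0.2983] sides 0.0368 0.0265 ang [np.float64(-90.5), np.float64(-179.8)]
red 519.0 ctr [0.4611 0.3997] sides 0.1195 0.0912 ang [np.float64(-1.4), np.float64(-92.5)]
red 69.0 ctr [ 0.5606 -0.0797] sides 0.0332 0.0298 ang [np.float64(-90.5), np.float64(179.2)]
green 1919.0 ctr [ 0.4908 -0.2944] sides 0.2328 0.1164 ang [np.float64(-87.6), np.float64(-178.8)]
blue 204.0 ctr [0.4786 0.0629] sides 0.1097 0.0543 ang [np.float64(-21.5), np.float64(-111.4)]
blue 2086.5 ctr [ 0.6586 -0.0257] sides 0.2641 0.1275 ang [np.float64(-4.7), np.float64(-95.0)]
yel 481.5 ctr [ 0.4314 -0.0917] sides 0.0872 0.0917 ang [np.float64(-39.4), np.float64(-129.1)]
```

View pics/c.png

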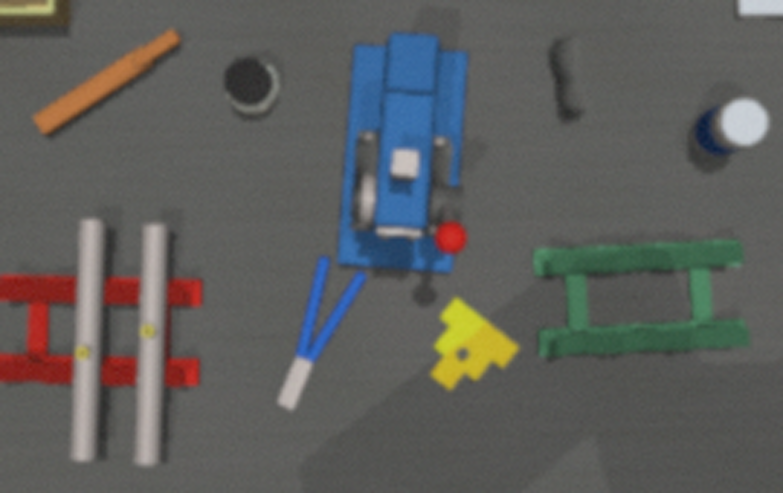

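Two tubes sit in the red rack, in the middle and right pairs. Their bosses are visible at crop (83,352) and (148,330). The ball is at (451,237). I'll rise, turn the tool square to the world, and head for a wrist view over the press.

```bash
python3 -m inch '[[0,0,-1,0,0,0.0236],[0,0,-1,0,0,0.0236],[0,0,-1,0,0,0],[0,0,-1,0,0,0],[0,0,-1,0,0,0],[0,0,-1,0,0,0],[0,0,-1,0,0,0],[0,0,-1,0,0,0]]' 0.32
python3 -m inch '[[0.8,-1,0,0,0,0],[0.8,-1,0,0,0,0],[0.8,-1,0,0,0,0],[0.8,-1,0,0,0,0],[0.8,-1,0,0,0,0],[0.8,-1,0,0,0,0],[0.8,-1,0,0,0,0],[0.8,-1,0,0,0,0],[0.8,-1,0,0,0,0],[0.8,-1,0,0,0,0],[0.8,-1,0,0,0,0],[0.8,-1,0,0,0,0]]'
python3 - <<'E'
from h import *
st(); d=snap('wrist','w1');print(np.round(d['mount'],3),d['fx'],d['cx'],d['cy'])
E
```

```text
clock: 1.15
ee_pos: [0.204, -0.6694, 0.4088]
eef_rot: [-3.141, 0.001, 0.0]
contact_force: [1.1, 0.5, -0.0]
opening: 0.0604
gripper_force: 0.0
clock: 2.65
ee_pos: [0.4447, -0.3688, 0.408]
eef_rot: [-3.141, 0.001, 0.0]
contact_force: [-0.8, -0.5, -0.3]
opening: 0.0605
gripper_force: 0.0
{'clock': 2.65, 'q': [-0.7327, 0.0027, 1.8126, 0.0, 1.3266, 0.8389], 'ee_pos': [0.4447, -0.3688, 0.408], 'eef_rot': [-3.1414, 0.0013, 0.0003], 'contact_force': [-0.8114, -0.5493, -0.2757], 'opening': 0.0605, 'gripper_force': 0.0}
[[-0.001  0.959  0.284  0.08 ]
 [ 1.     0.001 -0.001 -0.001]
 [-0.001  0.284 -0.959 -0.177]
 [ 0.     0.     0.     1.   ]] 312.0225579540537 277.7724041821336 212.85321159424836
```

View pics/w1.png

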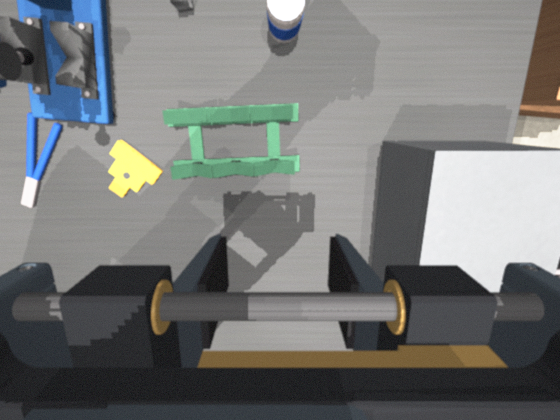

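The wrist view shows the green rack at pixels (165-300,103-178). The press base's front is at upper left, with its front-right corner near (112,122). Next I'll view the press from its front, then the red rack.

```bash
python3 -m inch '[[0,-1,0,0,0,0],[0,-1,0,0,0,0],[0,-1,0,0,0,0],[0,-1,0,0,0,0],[0,-1,0,0,0,0],[0,-1,0,0,0,0],[0,-1,0,0,0,0],[0,-1,0,0,0,0],[0,-1,0,0,0,0],[0,-1,0,0,0,0],[0,-1,0,0,0,0],[0,-1,0,0,0,0]]'
python3 -m inch '[[0,-1,0,0,0,0],[0,-1,0,0,0,0],[0,-1,0,0,0,0],[0,0,0,0,0,0]]'
python3 - <<'E'
from h import *
import pickle
st(); d=snap('wrist','w2');pickle.dump(d,open('w2.pkl','wb'))
E
```

```text
clock: 4.2
ee_pos: [0.4438, -0.0683, 0.4083]
eef_rot: [3.142, -0.001, 0.001]
contact_force: [-1.0, -0.9, -0.6]
opening: 0.0603
gripper_force: 0.0
clock: 4.7
ee_pos: [0.4439, 0.0067, 0.4083]
eef_rot: [-3.142, -0.002, -0.001]
contact_force: [0.3, 0.3, 0.3]
opening: 0.0604
gripper_force: 0.0
{'clock': 4.7, 'q': [-0.0374, -0.2536, 2.038, 0.0001, 1.3567, 1.5321], 'ee_pos': [0.4439, 0.0067, 0.4083], 'eef_rot': [-3.1415, -0.002, -0.0006], 'contact_force': [0.2564, 0.2565, 0.2551], 'opening': 0.0604, 'gripper_force': 0.0}
```

View pics/w2.png

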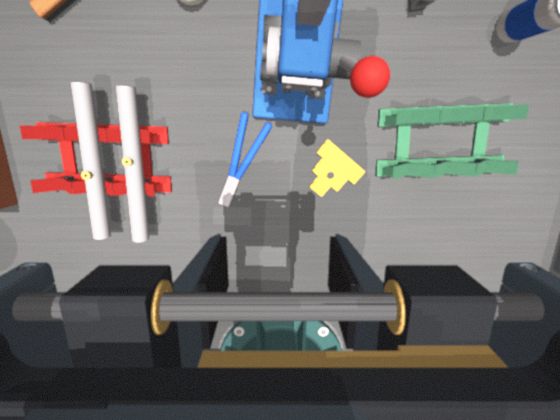

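```bash
python3 -m inch '[[-0.5,-1,0,0,0,0],[-0.5,-1,0,0,0,0],[-0.4,-1,0,0,0,0],[-0.4,-1,0,0,0,0],[-0.4,-1,0,0,0,0],[-0.3,-1,0,0,0,0],[-0.2,-1,0,0,0,0],[-0.1,-1,0,0,0,0],[0,-1,0,0,0,0],[0,-1,0,0,0,0],[0,-1,0,0,0,0],[0,0,0,0,0,0]]'
python3 - <<'E'
from h import *
import pickle
st(); d=snap('wrist','w3');pickle.dump(d,open('w3.pkl','wb'))
E
```

```text
clock: 6.25
ee_pos: [0.3747, 0.2806, 0.4081]
eef_rot: [3.141, 0.0, -0.001]
contact_force: [-1.1, -0.6, 0.3]
opening: 0.0606
gripper_force: 0.0
{'clock': 6.25, 'q': [0.593, -0.2045, 1.9999, -0.0, 1.3465, 2.1637], 'ee_pos': [0.3747, 0.2806, 0.4081], 'eef_rot': [3.1414, 0.0002, -0.0005], 'contact_force': [-1.1343, -0.5585, 0.3326], 'opening': 0.0606, 'gripper_force': 0.0}
```

View pics/w3.png

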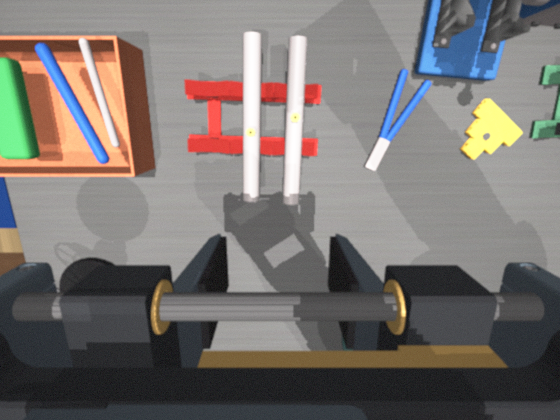

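w2 shows the press base's front edge at (255-328,115-122), the ball at (370,76), and both racks. w3 shows the tubes with bosses at (251,132) and (295,117).

```bash
cat > m2.py <<'E'
from h import *
import pickle,sys
def rng(im,lo,hi):
    return cv2.inRange(cv2.cvtColor(im,cv2.COLOR_RGB2HSV),lo,hi)
def cent(m,box,amin=4):
    o=[]
    q=np.zeros_like(m);x0,y0,x1,y1=box;q[y0:y1,x0:x1]=m[y0:y1,x0:x1]
    n,_,s,c=cv2.connectedComponentsWithStats(q)
    return [(c[i],s[i]) for i in range(1,n) if s[i,4]>=amin]
if __name__=='__main__':
    t=snap('top')
    D={'w2':pickle.load(open('w2.pkl','rb')),'w3':pickle.load(open('w3.pkl','rb')),'top':t}
    B={'w2':(70,80,150,240),'w3':(230,30,310,205),'top':(170,215,235,315)}
    for k,d in D.items():
        for c,s in cent(rng(d['pixels'],(20,110,110),(35,255,255)),B[k],3): print(k,'boss',c.round(1),s[4],onplane(d,*c,.0733)[:2].round(4))
        m=rng(d['pixels'],(0,0,135),(180,45,255));x0,y0,x1,y1=B[k];q=np.zeros_like(m);q[y0:y1,x0:x1]=m[y0:y1,x0:x1]
        q=cv2.morphologyEx(q,cv2.MORPH_CLOSE,np.ones((5,5)))
        for c in cv2.findContours(q,cv2.RETR_EXTERNAL,cv2.CHAIN_APPROX_NONE)[0]:
            if cv2.contourArea(c)<300: continue
            w=np.array([onplane(d,u,v,.055)[:2] for u,v in c[:,0]],np.float32)
            (cx,cy),(a,b),_=cv2.minAreaRect(w);vx,vy,_,_=cv2.fitLine(w,cv2.DIST_L2,0,.01,.01).ravel()
            print(k,'tube',round(cx,4),round(cy,4),round(a,3),round(b,3),'ang',round(np.degrees(np.arctan2(vy,vx)),1))
    for k,b in(('w2',(340,50,400,105)),('top',(300,220,330,240))):
        d=D[k];m=rng(d['pixels'],(0,150,70),(8,255,255))|rng(d['pixels'],(172,150,70),(180,255,255))
        for c,s in cent(m,b,20): print(k,'ball',c.round(1),s[4],onplane(d,*c,.3406)[:2].round(4))
    # press base front corner / edges at z=.03
    for k,b in(('w2',(250,60,345,130)),('w3',(410,20,510,90)),('top',(270,150,330,250))):
        d=D[k];m=rng(d['pixels'],(98,130,50),(125,255,255));x0,y0,x1,y1=b;pts=[]
        for u in range(x0,x1):
            v=np.flatnonzero(m[y0:y1,u])
            if len(v): 
                p=onplane(d,u,y0+v[-1]+.5,.03)[:2];pts.append(p)
        pts=np.array(pts,np.float32)
        lo=np.sort(pts[:,0])[len(pts)//2];f=pts[abs(pts[:,0]-lo)<.008]
        vx,vy,x,y=cv2.fitLine(f,cv2.DIST_HUBER,0,.01,.01).ravel()
        print(k,'front edge',len(f),'mid',(f.max(0)+f.min(0))/2,'y',f[:,1].min(),f[:,1].max(),'yaw',round(np.degrees(np.arctan2(-vx/vy*1,1)),2))
    for k,b in(('w2',(370,90,535,190)),('top',(335,220,430,280))):
        d=D[k];m=rng(d['pixels'],(60,80,40),(92,255,255));x0,y0,x1,y1=b;q=np.zeros_like(m);q[y0:y1,x0:x1]=m[y0:y1,x0:x1]
        c=np.concatenate([c for c in cv2.findContours(q,cv2.RETR_EXTERNAL,cv2.CHAIN_APPROX_NONE)[0] if len(c)>20])
        for z in(0,.05):
            w=np.array([onplane(d,u,v,z)[:2] for u,v in c[:,0]],np.float32);print(k,'green',z,cv2.minAreaRect(w))
E
python3 m2.py
```

```text
w2 boss [126.  161.3] 7 [0.4603 0.2544]
w2 boss [130.6 160.8] 5 [0.461  0.2468]
w2 boss [ 81.9 176. ] 7 [0.436  0.3306]
w2 boss [ 89.2 174.7] 9 [0.4383 0.3181]
w2 boss [ 85. 175.] 9 [0.4377 0.3252]
w2 tube 0.4514 0.2969 0.142 0.286 ang -15.8
w3 tube 0.4499 0.2949 0.137 0.272 ang 0.3
top boss [210.7 263.9] 9 [0.4611 0.2522]
top boss [187.6 271.1] 11 [0.4392 0.3245]
top tube 0.4524 0.2544 0.023 0.244 ang -1.9
top tube 0.4608 0.3243 0.023 0.247 ang -1.8
w2 ball [369.8  76.1] 1238 [ 0.555  -0.0595]
top ball [315.1 231.4] 89 [ 0.5561 -0.0605]
w2 front edge 64 mid [ 0.5257772  -0.01498846] y -0.07722594 0.047249015 yaw -4.77
w3 front edge 68 mid [ 0.5245921  -0.01154056] y -0.07711709 0.05403597 yaw -4.68
top front edge 34 mid [ 0.5256953  -0.00785498] y -0.07755431 0.06184435 yaw -4.66
w2 green 0 ((0.4866628050804138, -0.30766475200653076), (0.12481989711523056, 0.2626071572303772), 2.245408058166504)
w2 green 0.05 ((0.4898621439933777, -0.28076159954071045), (0.11415936797857285, 0.24017871916294098), 2.2454235553741455)
top green 0 ((0.4900089502334595, -0.2943614423274994), (0.11977837234735489, 0.23489278554916382), 2.3710954189300537)
top green 0.05 ((0.49201735854148865, -0.2833140194416046), (0.11520383507013321, 0.2259218841791153), 2.371119737625122)
```

```bash
python3 -m inch '[[0.9,0.16,-0,0,0,0.0053],[0.9,0.16,0,0,0,0],[0.9,0.16,0,0,0,0],[0.9,0.16,0,0,0,0],[0.9,0.16,0.5,0,0,0],[0.9,0.16,1,0,0,0],[0.9,0.16,1,0,0,0],[0.85,0.16,1,0,0,0],[0,0,1,0,0,0],[0,0,1,0,0,0],[0,0,1,0,0,0],[0,0,1,0,0,0]]' 0.32
python3 -m inch '[[0,0,1,0,0,0],[0,0,1,0,0,0],[0,0,1,0,0,0],[0,0,1,0,0,0],[0,0,1,0,0,0],[0,0,0.5,0,0,0],[0,0,0,0,0,0]]'
python3 - <<'E'
from h import *
st();snap('wrist','w4')
E
```

```text
clock: 7.85
ee_pos: [0.5534, 0.2424, 0.2196]
eef_rot: [3.141, -0.054, -0.0]
contact_force: [-0.6, -0.1, 0.4]
opening: 0.0604
gripper_force: 0.0
clock: 8.72
ee_pos: [0.5526, 0.2425, 0.0825]
eef_rot: [3.141, -0.054, -0.002]
contact_force: [0.0, -0.2, -0.2]
opening: 0.06
gripper_force: 0.0
{'clock': 8.725, 'q': [0.375, 0.4072, 1.9761, -0.0, 0.7597, 1.9801], 'ee_pos': [0.5526, 0.2425, 0.0825], 'eef_rot': [3.1406, -0.0538, -0.002], 'contact_force': [0.0006, -0.2371, -0.1655], 'opening': 0.06, 'gripper_force': 0.0}
```

View pics/w4.png

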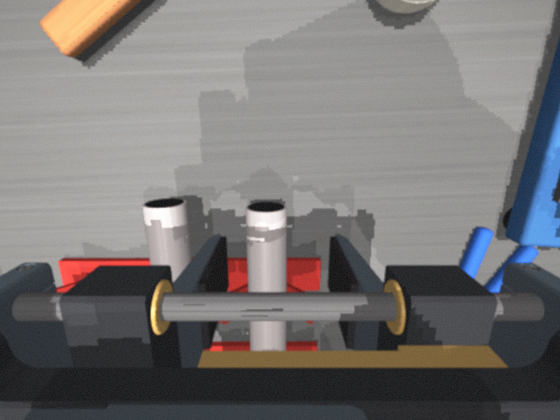

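The tube end is at (266,205), between the fingers but about 6 mm to the left of centre. I'll shift, descend and close.

```bash
python3 -m inch '[[0,-0.25,0,0,0,0],[0,0,0.55,0,0,0],[0,0,0.5,0,0,0],[0,0,0,0,0,0]]'
python3 -m inch '[[0,0,0,0,0,0],[0,0,0,0,0,0],[0,0,0,0,0,0],[0,0,0,0,0,0],[0,0,0,0,0,0]]' -1
python3 -m inch '[[0,0,-0.5,0,0,0],[0,0,-0.5,0,0,0],[0,0,-1,0,0,0],[0,0,-1,0,0,0],[0,0,-1,0,0,0],[0,0,-1,0,0,0],[0,0,-1,0,0,0],[0,0,0,0,0,0]]'
python3 - <<'E'
from h import *
st();snap('scene','s1');t=snap('top','t1')
import m2
for c,s in m2.cent(m2.rng(t['pixels'],(20,110,110),(35,255,255)),(165,200,240,330),3): print(c)
E
```

```text
clock: 9.28
ee_pos: [0.5518, 0.2488, 0.0555]
eef_rot: [3.14, -0.053, -0.003]
contact_force: [-0.0, -0.2, -0.2]
opening: 0.0603
gripper_force: 0.0
clock: 9.9
ee_pos: [0.553, 0.2494, 0.0572]
eef_rot: [-3.141, 0.054, -0.001]
contact_force: [2.1, 1.9, 3.0]
opening: 0.0129
gripper_force: 2.2
clock: 10.9
ee_pos: [0.5537, 0.2496, 0.2097]
eef_rot: [-3.14, 0.053, -0.006]
contact_force: [0.4, 0.1, 0.1]
opening: 0.0002
gripper_force: 0.0
{'clock': 10.9, 'q': [0.3851, 0.2321, 1.9277, -0.0, 0.9778, 1.99], 'ee_pos': [0.5537, 0.2496, 0.2097], 'eef_rot': [-3.1396, 0.0534, -0.0057], 'contact_force': [0.4037, 0.0856, 0.108], 'opening': 0.0002, 'gripper_force': 0.0}
```

View pics/s1.png

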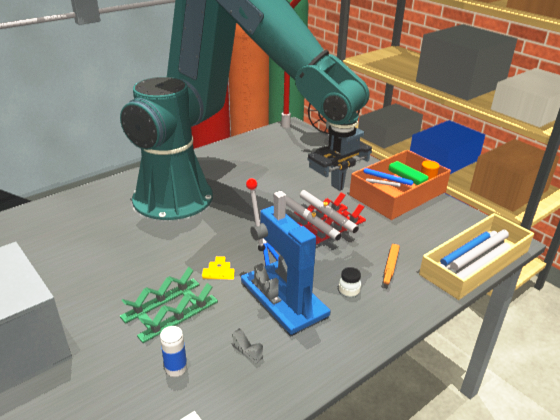

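The jaws closed on nothing, so the tube slipped out. I'll measure where the tubes are now.

```bash
python3 -m inch '[[-1,0,-1,0,0,0],[-1,0,-1,0,0,0],[-1,0,-1,0,0,0],[-1,0,-1,0,0,0],[-1,0,-1,0,0,0],[-1,0,-1,0,0,0],[-1,0,-1,0,0,0],[0,0,0,0,0,0]]' 0.32
python3 - <<'E'
from h import *
import pickle
st();d=snap('wrist','w5');pickle.dump(d,open('w5.pkl','wb'))
cv2.imwrite('pics/w5c.png',cv2.resize(d['pixels'][0:230,140:420,::-1],None,fx=2.8,fy=2.6,interpolation=cv2.INTER_CUBIC))
E
```

```text
clock: 12.0
ee_pos: [0.3772, 0.2554, 0.3829]
eef_rot: [-3.14, 0.052, -0.003]
contact_force: [-0.1, -0.6, -0.3]
opening: 0.0605
gripper_force: 0.0
{'clock': 12.0, 'q': [0.544, -0.2146, 2.0517, 0.0, 1.3024, 2.1478], 'ee_pos': [0.3772, 0.2554, 0.3829], 'eef_rot': [-3.14, 0.0519, -0.0027], 'contact_force': [-0.0907, -0.5623, -0.334], 'opening': 0.0605, 'gripper_force': 0.0}
```

View pics/w5c.png

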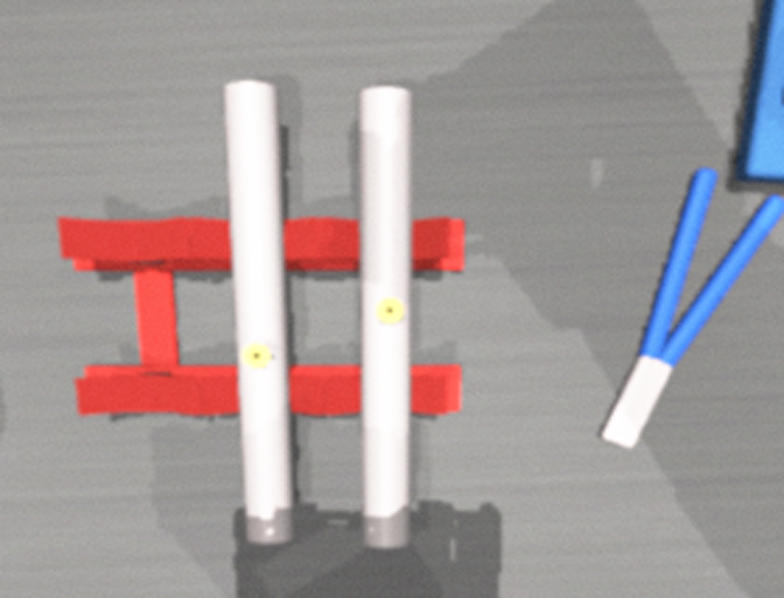

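Run:
```python
from h import *
import pickle
d=pickle.load(open('w5.pkl','rb'));d3=pickle.load(open('w3.pkl','rb'))
f=lambda x,y:(140+x/2.8,y/2.6)
for n,p,z in(('Bfar',(385,90),.05),('Bnear',(386,545),.05),('Bboss',(389,310),.0733),('Afar',(251,83),.05),('Anear',(270,540),.05),('Aboss',(257,355),.0733),('railtopR',(462,245),.0),('railbotR',(460,388),.0),('railL',(60,240),.0),('railLb',(80,390),.0)):
    print(n,onplane(d,*f(*p),z)[:2].round(4))
print(onplane(d3,251,132,.0733),onplane(d3,295,117,.0733))
```

```text
Bfar [0.578  0.2495]
Bnear [0.3128 0.2579]
Bboss [0.4596 0.2514]
Afar [0.5839 0.319 ]
Anear [0.3185 0.3281]
Aboss [0.4369 0.3237]
railtopR [0.4988 0.2059]
railbotR [0.4078 0.208 ]
railL [0.51  0.447]
railLb [0.4146 0.4477]
[0.4372352 0.3231211 0.0733   ] [0.45996896 0.25355392 0.0733    ]
```

Run:
```python
from h import *
print(r.tips_ahead,[a for a in dir(r) if a[0]!='_'])
d=snap('wrist')
cv2.imwrite('pics/f.png',cv2.resize(d['pixels'][200:360,150:410,::-1],None,fx=3,fy=3))
for x in(.016,-.016):
  for y in(.03,):
    for z in(.025,.006,0,-.02,-.04):
      M=np.array(d['mount']);c=np.linalg.inv(M)@np.array([x,y,z,1]);print(x,z,(d['cx']-d['fx']*c[0]/c[2]).round(1),(d['cy']+d['fy']*c[1]/c[2]).round(1))
```

```text
0.025 ['Unreachable', 'hand_in', 'tips_ahead']
0.016 0.025 322.5 219.0
0.016 0.006 326.7 228.3
0.016 0 328.2 231.6
0.016 -0.02 334.0 244.2
0.016 -0.04 341.2 260.1
-0.016 0.025 320.7 262.1
-0.016 0.006 324.5 274.8
-0.016 0 325.9 279.3
-0.016 -0.02 331.1 296.4
-0.016 -0.04 337.6 317.6
```

View pics/f.png

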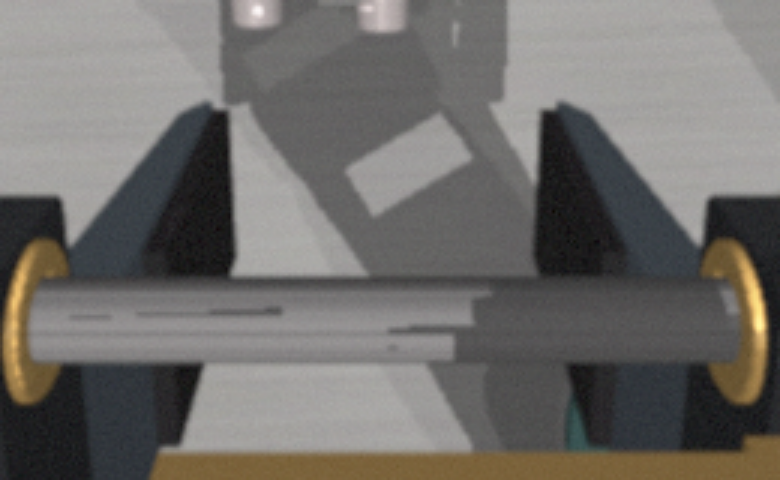

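Run:
```python
from h import *
d=snap('scene')
for z in(.025,0,-.008): print(z,proj(d,[.5537,.2496,.2097-z]).round(1))
i=cv2.imread('pics/s1.png');cv2.imwrite('pics/s1c.png',cv2.resize(i[110:210,280:400],None,fx=6,fy=6,interpolation=cv2.INTER_CUBIC))
```

```text
0.025 [336.3 196.8]
0 [337.  189.5]
-0.008 [337.2 187.2]
```

View pics/s1c.png

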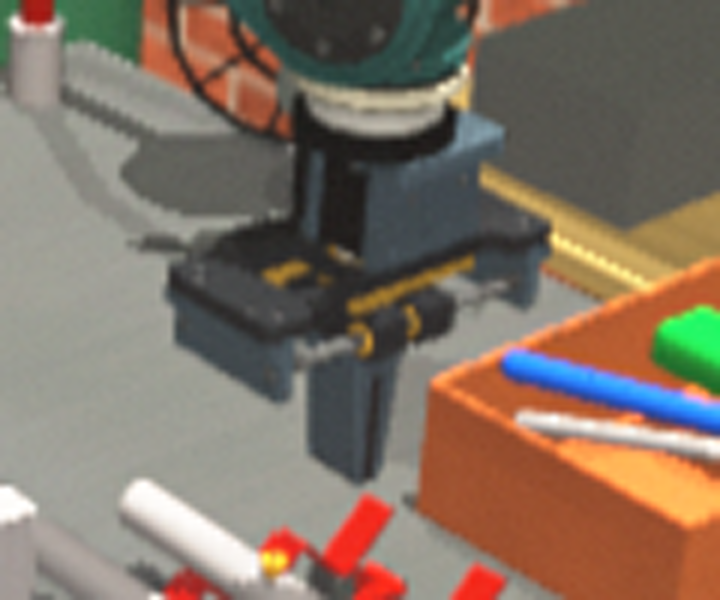

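The wrist crop and the scene crop (tip at about (338,188)) agree that the real fingertips are about 7 mm behind the TCP, not 25 mm ahead. The true grasp point is therefore about 26 mm behind the TCP, and I grasp with that offset.

```bash
python3 -m inch '[[0.88,0,0,0,0,0],[0.88,0,0,0,0,0],[0.88,0,0,0,0,0],[0.88,0,0,0,0,0],[0.88,0,1,0,0,0],[0.88,0,1,0,0,0],[0.88,0,1,0,0,0],[0.88,0,1,0,0,0],[0,0,1,0,0,0],[0,0,1,0,0,0],[0,0,1,0,0,0],[0,0,1,0,0,0]]' 0.32
python3 -m inch '[[0,0,1,0,0,0],[0,0,1,0,0,0],[0,0,1,0,0,0],[0,0,1,0,0,0],[0,0,0.9,0,0,0],[0,0,0.5,0,0,0],[0,0,0.5,0,0,0],[0,0,0.4,0,0,0],[0,0,0,0,0,0]]'
python3 -m inch '[[0,0,0,0,0,0],[0,0,0,0,0,0],[0,0,0,0,0,0],[0,0,0,0,0,0],[0,0,0,0,0,0]]' -1
```

```text
clock: 13.65
ee_pos: [0.5547, 0.2489, 0.1808]
eef_rot: [3.141, -0.054, -0.0]
contact_force: [0.8, 0.1, -0.2]
opening: 0.06
gripper_force: 0.0
clock: 14.78
ee_pos: [0.5535, 0.249, 0.024]
eef_rot: [3.141, -0.054, -0.001]
contact_force: [-0.3, -0.4, 0.5]
opening: 0.0598
gripper_force: 0.0
clock: 15.4
ee_pos: [0.5541, 0.2495, 0.0249]
eef_rot: [-3.141, 0.054, -0.001]
contact_force: [-0.2, 3.7, 4.5]
opening: 0.028
gripper_force: 30.0
```

Tube B is gripped at 28 mm and 30 N. Next I lift, carry it to the front of the press and rotate it.

```bash
python3 -m inch '[[0,0,-0.4,0,0,0],[0,0,-0.6,0,0,0],[0,0,-1,0,0,0],[0,0,-1,0,0,0],[0,0,-1,0,0,0],[0,0,-1,0,0,0],[0,0,-0.5,0,0,0],[0,0,0,0,0,0]]'
python3 -m inch '[[-0.256,0.966,0,0,0,0],[-0.256,0.966,0,0,0,0],[-0.256,0.966,0,0,0,0],[-0.256,0.966,0,0,0,0],[-0.256,0.966,0,0,0,0],[-0.256,0.966,0,0,0,0],[-0.256,0.966,0,0,0,0],[0,0,0,0,0,0]]'
python3 -m inch '[[0,0,0,0,0,-0.02],[0,0,0,0,0,-0.0247],[0,0,0,0,0,-0.0247],[0,0,0,0,0,-0.0247],[0,0,0,0,0,-0.0247],[0,0,0,0,0,-0.0247],[0,0,0,0,0,-0.0247],[0,0,0,0,0,-0.0247],[0,0,0,0,0,-0.0247],[0,0,0,0,0,-0.0247],[0,0,0,0,0,0],[0,0,0,0,0,0]]'
cat >> h.py <<'E'
def yaw():
    M=R.from_rotvec(telemetry.read_state()['eef_rot']).as_matrix();return np.degrees(np.arctan2(M[1,0],M[0,0])),M
def to(target,yawd=None):
    y,M=yaw();p=np.array(telemetry.read_state()['ee_pos'])
    print('tool shift/25mm',((M.T@(np.array(target)-p))/.025).round(3),'yaw',round(y,2), 'turn', None if yawd is None else round((y-yawd)/360,4))
E
python3 - <<'E'
from h import *
st();print(yaw()[0])
import pickle
d=snap('wrist');pickle.dump(d,open('w6.pkl','wb'))
cv2.imwrite('pics/w6.png',d['pixels'][:,:,::-1])
t=snap('top','t2');s=snap('scene','s2')
a=cv2.resize(s['pixels'][120:330,100:380,::-1],None,fx=1.43,fy=1.43);b=cv2.resize(d['pixels'][:,:,::-1],(400,300))
cv2.imwrite('pics/mix1.png',np.hstack([a[:300,:400],b]))
E
```

```text
clock: 16.4
ee_pos: [0.554, 0.2492, 0.1629]
eef_rot: [-3.141, 0.053, -0.002]
contact_force: [-0.4, 0.5, -1.1]
opening: 0.0278
gripper_force: 30.0
clock: 17.4
ee_pos: [0.5022, 0.0797, 0.1618]
eef_rot: [3.141, -0.057, -0.001]
contact_force: [-0.4, 0.6, -1.3]
opening: 0.0277
gripper_force: 30.0
clock: 18.9
ee_pos: [0.5031, 0.0817, 0.1619]
eef_rot: [-2.315, -2.124, 0.0]
contact_force: [0.9, 0.3, -0.7]
opening: 0.028
gripper_force: 30.0
{'clock': 18.9, 'q': [0.1152, 0.1454, 2.1393, 0.0001, 0.857, 0.2012], 'ee_pos': [0.5031, 0.0817, 0.1619], 'eef_rot': [-2.3149, -2.1237, 0.0], 'contact_force': [0.9383, 0.2838, -0.6762], 'opening': 0.028, 'gripper_force': 29.9736}
85.06524261937658
```

View pics/mix1.png

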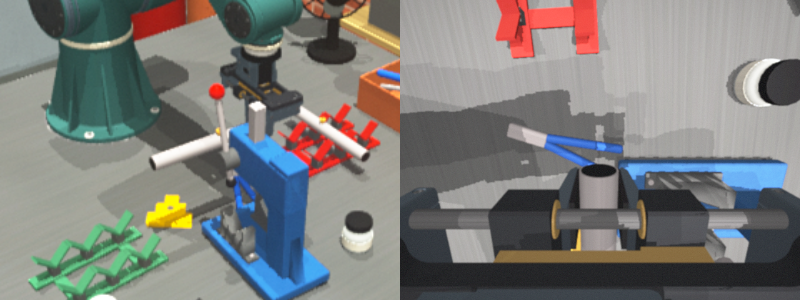

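The tube is held level, boss up, in front of the press. I'll check the boss position numerically in two views.

```bash
cat > bz.py <<'E'
import sys
from h import *
import m2
# measure boss near expected point: args x y z
def boss(p,rad=14):
    out={}
    for k in('top','scene'):
        d=snap(k);u,v=proj(d,p).round().astype(int)
        m=m2.rng(d['pixels'],(18,90,90),(36,255,255))
        q=np.zeros_like(m);q[v-rad:v+rad,u-rad:u+rad]=m[v-rad:v+rad,u-rad:u+rad];ys,xs=np.nonzero(q)
        if len(xs): out[k]=(d,xs.mean(),ys.mean(),len(xs))
        print(k,'exp',(u,v),'n',len(xs), out[k][1:3] if k in out else None, onplane(d,out[k][1],out[k][2],p[2])[:2].round(4) if k in out else '')
    if len(out)==2:
        A=[];b=[]
        for d,u,v,_ in out.values():
            a=onplane(d,u,v,p[2]);o=d['world_from_camera'][:3,3];k=(a-o)/np.linalg.norm(a-o);P=np.eye(3)-np.outer(k,k);A.append(P);b.append(P@o)
        X=np.linalg.solve(sum(A),sum(b));print('tri',X.round(4));return X
if __name__=='__main__': boss(np.array([float(x) for x in sys.argv[1:4]]))
E
python3 - <<'E'
from bz import *
y,M=yaw();p=np.array(telemetry.read_state()['ee_pos'])
X=boss(p-.0943*M[:,0]+[0,0,.026+.022])
if X is not None: print('boss in tool frame',(M.T@(X-p)).round(4))
to([.6282-.125*.9966,.0718+.125*.0819,.092],85.3)
E
```

```text
top exp (np.int64(295), np.int64(254)) n 19 (np.float64(295.57894736842104), np.float64(253.10526315789474)) [ 0.4982 -0.013 ]
scene exp (np.int64(253), np.int64(211)) n 13 (np.float64(252.15384615384616), np.float64(211.0)) [ 0.4933 -0.014 ]
tri [ 0.4971 -0.0145  0.2121]
boss in tool frame [-0.0964  0.0021 -0.0502]
tool shift/25mm [0.014 0.02  2.798] yaw 85.22 turn -0.0002
```

```bash
python3 -m inch '[[0.04,0,0.7,0,0,0],[0,0,0.8,0,0,0],[0,0,0.8,0,0,0],[0,0,0.5,0,0,0],[0,0,0,0,0,0]]'
python3 -m inch '[[0,0.7,0,0,0,0],[0,0.8,0,0,0,0],[0,0.8,0,0,0,0],[0,0.8,0,0,0,0],[0,0.8,0,0,0,0],[0,0.7,0,0,0,0],[0,0.4,0,0,0,0],[0,0,0,0,0,0],[0,0,0,0,0,0]]'
python3 - <<'E'
from bz import *
y,M=yaw();p=np.array(telemetry.read_state()['ee_pos'])
X=boss(p-.0953*M[:,0]+[0,0,.026+.0235])
to([.6205+.0953*.0819,-.0222+.0953*.9966,.059],85.3)
E
```

```text
clock: 19.77
ee_pos: [0.5025, 0.0826, 0.0908]
eef_rot: [-2.31, -2.127, 0.003]
contact_force: [-0.4, 0.2, -0.2]
opening: 0.0284
gripper_force: 30.0
clock: 20.9
ee_pos: [0.6273, 0.0725, 0.0919]
eef_rot: [-2.311, -2.128, 0.001]
contact_force: [-0.2, -1.1, -0.4]
opening: 0.0279
gripper_force: 30.0
top exp (np.int64(298), np.int64(211)) n 0 None 
scene exp (np.int64(278), np.int64(254)) n 10 (np.float64(278.4), np.float64(255.9)) [ 0.6242 -0.0262]
tool shift/25mm [0.015 0.042 1.318] yaw 85.28 turn -0.0001
```

```bash
python3 -m inch '[[0,0.03,0.4,0,0,0],[0,0,0.4,0,0,0],[0,0,0.2,0,0,0],[0,0,0.1,0,0,0],[0,0,0.1,0,0,0],[0,0,0,0,0,0]]'
python3 -m inch '[[0,0,0.06,0,0,0],[0,0,0.04,0,0,0],[0,0,0,0,0,0]]'
python3 - <<'E'
from h import *
import pickle
st();print(yaw()[0]);d=snap('wrist');s=snap('scene');pickle.dump((d,s),open('w7.pkl','wb'))
E
```

```text
clock: 21.75
ee_pos: [0.6286, 0.0724, 0.0619]
eef_rot: [-2.311, -2.128, 0.0]
contact_force: [-0.6, -0.8, -1.5]
opening: 0.028
gripper_force: 30.0
clock: 22.12
ee_pos: [0.6287, 0.0724, 0.0599]
eef_rot: [2.311, 2.128, 0.0]
contact_force: [-2.3, 1.9, 6.3]
opening: 0.0279
gripper_force: 30.0
{'clock': 22.125, 'q': [0.0779, 0.4793, 1.9186, 0.0001, 0.7435, 0.1603], 'ee_pos': [0.6287, 0.0724, 0.0599], 'eef_rot': [2.3111, 2.1279, 0.0002], 'contact_force': [-2.2504, 1.8674, 6.3215], 'opening': 0.0279, 'gripper_force': 29.9822}
85.27352747293422
```

Run:
```python
from h import *
import pickle,m2
d,s=pickle.load(open('w7.pkl','rb'))
P=np.array([.6205,-.0222]);ex=np.array([.9966,-.0819]);ey=np.array([.0819,.9966])
b=np.append(P-.0616*ex-.043*ey,.3406);e=proj(s,b)
m=m2.rng(s['pixels'],(0,150,70),(8,255,255))|m2.rng(s['pixels'],(172,150,70),(180,255,255))
for c,st_ in m2.cent(m,(int(e[0])-15,int(e[1])-15,int(e[0])+15,int(e[1])+15),20): print('ball exp',e,'got',c,st_[2:],'onplane',onplane(s,*c,.3406)[:2],b[:2])
e=proj(s,np.append(P,.1085));print('boss exp',e)
m=m2.rng(s['pixels'],(18,80,70),(36,255,255))
for c,st_ in m2.cent(m,(int(e[0])-15,int(e[1])-15,int(e[0])+15,int(e[1])+15),2):
    q=onplane(s,*c,.1085)[:2]-P;print('got',c,st_,'press',q@ex,q@ey)
for yy in(.005,):print(proj(s,np.append(P+yy*ey,.1085)))
i=s['pixels'][225:285,245:325,::-1];cv2.imwrite('pics/b1.png',cv2.resize(i,None,fx=9,fy=9,interpolation=cv2.INTER_NEAREST))
```

```text
ball exp [251.58102339 184.48545741] got [251.09375    183.45833333] [11 11 96] onplane [ 0.55087075 -0.05800988] [ 0.55558774 -0.06000876]
boss exp [278.51239415 264.24373929]
got [279.         265.18181818] [277 264   5   4  11] press 0.003988239911646595 -0.001134430739522753
[280.0472029  263.59642601]
```

View pics/b1.png

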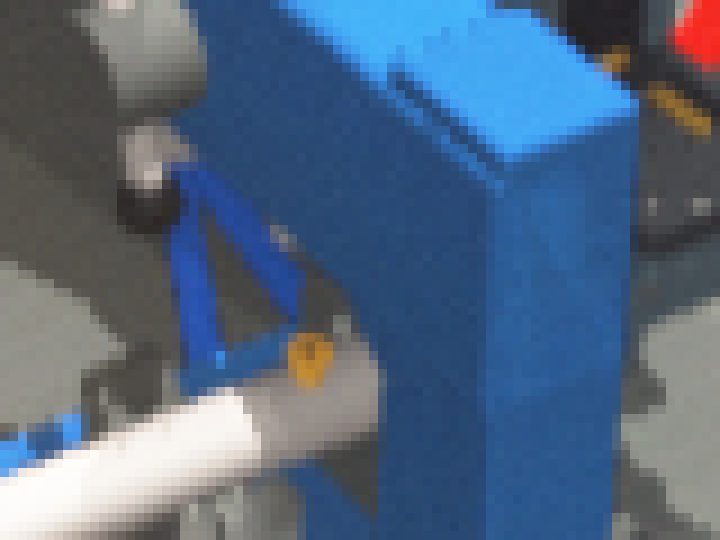

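The crop shows the boss upright on the seated tube under the head, at crop (310,355). I'll nudge it 1 mm, release, rise, and go above the lever ball.

```bash
python3 -m inch '[[-0.04,0,-0.01,0,0,0],[0,0,0,0,0,0],[0,0,0,0,0,0]]'
python3 -m inch '[[0,0,0,0,0,0],[0,0,0,0,0,0],[0,0,0,0,0,0],[0,0,-0.5,0,0,0],[0,0,-1,0,0,0],[0,0,-1,0,0,0],[0,0,-1,0,0,0],[0,0,-1,0,0,0],[0,0,-1,0,0,0],[0,0,-1,0,0,0],[0,0,-1,0,0,0],[0,0,-1,0,0,0]]' 0.32
python3 -m inch '[[0,0,-1,0,0,0],[0,0,-1,0,0,0],[0,0,-1,0,0,0],[0,0,-1,0,0,0.02],[0,0,-0.5,0,0,0.0256],[0,0,0,0,0,0.0256],[0,0,0,0,0,0.0256],[0,0,0,0,0,0.0256],[0,0,0,0,0,0.0256],[0,0,0,0,0,0.0256],[0,0,0,0,0,0.0256],[0,0,0,0,0,0.0256]]'
python3 -m inch '[[0,0,0,0,0,0.0256],[0,0,0,0,0,0]]'
python3 - <<'E'
from h import *
import pickle
st();d=snap('wrist','w8');pickle.dump(d,open('w8.pkl','wb'));snap('top','t3');to([.5556,-.060,.37],-4.7)
E
```

```text
clock: 22.6
ee_pos: [0.6283, 0.0715, 0.0598]
eef_rot: [-2.311, -2.128, 0.0]
contact_force: [-3.4, 2.6, 5.4]
opening: 0.0278
gripper_force: 30.0
clock: 24.1
ee_pos: [0.6284, 0.0713, 0.2741]
eef_rot: [2.311, 2.128, 0.001]
contact_force: [-0.5, -0.3, 0.2]
opening: 0.0602
gripper_force: 0.0
clock: 25.6
ee_pos: [0.6283, 0.0713, 0.3856]
eef_rot: [3.14, 0.111, 0.001]
contact_force: [0.2, -0.4, -0.4]
opening: 0.0606
gripper_force: 0.0
clock: 25.85
ee_pos: [0.6283, 0.0713, 0.3855]
eef_rot: [-3.139, 0.132, -0.001]
contact_force: [0.5, -0.4, -0.5]
opening: 0.0602
gripper_force: 0.0
{'clock': 25.85, 'q': [0.0762, 0.1134, 1.7351, -0.0, 1.2924, 1.731], 'ee_pos': [0.6283, 0.0713, 0.3855], 'eef_rot': [-3.1388, 0.1319, -0.001], 'contact_force': [0.4572, -0.3673, -0.5322], 'opening': 0.0602, 'gripper_force': 0.0}
tool shift/25mm [-2.476  5.472  0.609] yaw -4.65 turn 0.0001
```

```bash
cat > te.py <<'E'
from h import *
import pickle
P=np.array([.6205,-.0222]);ex=np.array([.9966,-.0819]);ey=np.array([.0819,.9966])
def ends(d,z=.085):
    g=cv2.cvtColor(d['pixels'],cv2.COLOR_RGB2HSV).astype(int)
    o=[]
    for x in(-.006,-.003,0,.003,.006):
      for sg in(1,-1):
        ys=np.arange(.07,.19,.0005);pr=[]
        for y in ys:
            u,v=proj(d,np.append(P+x*ex+sg*y*ey,z+np.sqrt(.0143**2-x*x)))
            pr.append(cv2.getRectSubPix(d['pixels'].astype(np.float32).mean(2),(1,1),(float(u),float(v)))[0,0] if 0<=u<559 and 0<=v<419 else np.nan)
        pr=np.array(pr);gr=np.gradient(cv2.GaussianBlur(pr.reshape(-1,1),(1,9),0).ravel());i=np.nanargmin(gr);o.append((x,round(sg*ys[i],4),round(pr[max(i-20,0)]),round(pr[min(i+20,239)])))
    return o
if __name__=='__main__':
    for n,d in(('w',pickle.load(open('w8.pkl','rb'))),('top',snap('top')),('scene',snap('scene'))):
        print(n,ends(d))
E
python3 te.py
```

```text
w [(-0.006, np.float64(0.117), 244, 156), (-0.006, np.float64(-0.145), 250, 163), (-0.003, np.float64(0.117), 251, 154), (-0.003, np.float64(-0.1455), 253, 160), (0, np.float64(0.117), 253, 152), (0, np.float64(-0.145), 254, 161), (0.003, np.float64(0.117), 253, 155), (0.003, np.float64(-0.1445), 253, 159), (0.006, np.float64(0.117), 250, 155), (0.006, np.float64(-0.1445), 251, 162)]
top [(-0.006, np.float64(0.0775), 91, 56), (-0.006, np.float64(-0.1445), 160, 96), (-0.003, np.float64(0.0775), 92, 53), (-0.003, np.float64(-0.1445), 174, 95), (0, np.float64(0.078), 90, 59), (0, np.float64(-0.1445), 182, 95), (0.003, np.float64(0.0785), 92, 63), (0.003, np.float64(-0.1455), 177, 96), (0.006, np.float64(0.079), 92, 56), (0.006, np.float64(-0.1445), 164, 95)]
scene [(-0.006, np.float64(0.088), 96, 98), (-0.006, np.float64(-0.143), 252, 138), (-0.003, np.float64(0.086), 97, 97), (-0.003, np.float64(-0.1445), 252, 137), (0, np.float64(0.084), 97, 95), (0, np.float64(-0.1455), 252, 133), (0.003, np.float64(0.0825), 97, 94), (0.003, np.float64(-0.145), 251, 122), (0.006, np.float64(0.111), 97, 135), (0.006, np.float64(-0.146), 250, 119)]
```

The tube ends sit at +117 and -145 mm, against +116 and -144 mm ideal, so the boss is centred. Next I grip the ball.

```bash
python3 -m inch '[[-0.413,0.912,0,0,0,0],[-0.413,0.912,0,0,0,0],[-0.413,0.912,0,0,0,0],[-0.413,0.912,0,0,0,0],[-0.413,0.912,0,0,0,0],[-0.413,0.912,0,0,0,0],[0,0,0.7,0,0,0],[0,0,0.7,0,0,0],[0,0,0.7,0,0,0],[0,0,0.7,0,0,0],[0,0,0,0,0,0]]'
python3 -m inch '[[0,0,0,0,0,0],[0,0,0,0,0,0],[0,0,0,0,0,0],[0,0,0,0,0,0],[0,0,0,0,0,0]]' -1
```

```text
clock: 27.42
ee_pos: [0.5545, -0.0593, 0.3129]
eef_rot: [-3.138, 0.133, 0.004]
contact_force: [0.4, -0.3, 0.1]
opening: 0.06
gripper_force: 0.0
clock: 28.05
ee_pos: [0.5553, -0.0595, 0.3151]
eef_rot: [-3.138, 0.133, -0.001]
contact_force: [-0.1, 3.2, 2.6]
opening: 0.0262
gripper_force: 30.0
```

Run:
```python
import numpy as np
th=np.r_[np.linspace(0,1.2,10),1.3,1.4,1.45,1.5,1.55,1.6,1.63,1.66,1.69,1.72]
f=np.radians(75.06)-th
p=np.c_[-130*np.cos(f),130*np.sin(f)];d=np.diff(p,axis=0)/25
for t,(a,b) in zip(th[1:],d): print(round(t,2),round(a,2),round(-b,2))
```

```text
0.13 -0.66 0.22
0.27 -0.62 0.31
0.4 -0.57 0.39
0.53 -0.52 0.46
0.67 -0.45 0.53
0.8 -0.38 0.58
0.93 -0.3 0.63
1.07 -0.21 0.66
1.2 -0.12 0.68
1.3 -0.03 0.52
1.4 0.02 0.52
1.45 0.03 0.26
1.5 0.04 0.26
1.55 0.06 0.25
1.6 0.07 0.25
1.63 0.05 0.15
1.66 0.05 0.15
1.69 0.06 0.15
1.72 0.06 0.14
```

```bash
python3 -m inch '[[-0.66,0,0.22,0,0,0],[-0.62,0,0.31,0,0,0],[-0.57,0,0.39,0,0,0],[-0.52,0,0.46,0,0,0],[-0.45,0,0.53,0,0,0],[-0.38,0,0.58,0,0,0],[-0.3,0,0.63,0,0,0],[-0.21,0,0.66,0,0,0],[-0.12,0,0.68,0,0,0],[0,0,0,0,0,0]]'
python3 -m inch '[[-0.03,0,0.52,0,0,0],[0.02,0,0.52,0,0,0],[0.03,0,0.26,0,0,0],[0,0,0,0,0,0]]'
python3 -m inch '[[0.04,0,0.26,0,0,0],[0.06,0,0.25,0,0,0],[0.07,0,0.25,0,0,0],[0,0,0,0,0,0]]'
python3 - <<'E'
from h import *
st();p=np.array(telemetry.read_state()['ee_pos']);q=p[:2]-[.6205,-.0222];print(q@[.9966,-.0819],q@[.0819,.9966],p[2]+.026)
x=q@[.9966,-.0819]+.028;z=p[2]+.026-.215;print('r',np.hypot(x,z),'theta',1.31-np.arctan2(z,-x))
E
```

```text
clock: 29.3
ee_pos: [0.4592, -0.0512, 0.2025]
eef_rot: [-3.138, 0.134, 0.001]
contact_force: [-2.4, 5.4, 4.8]
opening: 0.0264
gripper_force: 30.0
clock: 29.8
ee_pos: [0.4598, -0.0513, 0.1703]
eef_rot: [-3.138, 0.134, 0.002]
contact_force: [-3.1, 6.6, 4.6]
opening: 0.0263
gripper_force: 30.0
clock: 30.3
ee_pos: [0.464, -0.0516, 0.1517]
eef_rot: [-3.138, 0.133, 0.002]
contact_force: [-5.2, 5.7, 8.8]
opening: 0.0262
gripper_force: 30.0
{'clock': 30.3, 'q': [-0.161, 0.0934, 2.2237, 0.0005, 0.826, 1.4944], 'ee_pos': [0.464, -0.0516, 0.1517], 'eef_rot': [-3.1382, 0.1334, 0.0022], 'contact_force': [-5.2071, 5.6942, 8.784], 'opening': 0.0262, 'gripper_force': 30.0015}
-0.15358226723264956 -0.04216736267673144 0.17765938713439303
r 0.13101613340528617 theta 1.599014509281635
```

```bash
python3 -m inch '[[0.05,0,0.15,0,0,0],[0,0,0,0,0,0]]'
python3 -m inch '[[0.05,0,0.15,0,0,0],[0,0,0,0,0,0]]'
python3 -m inch '[[0.05,0,0.15,0,0,0],[0,0,0,0,0,0]]'
python3 -m inch '[[0.05,0,0.12,0,0,0],[0,0,0,0,0,0]]'
```

```text
clock: 30.55
ee_pos: [0.4651, -0.0518, 0.148]
eef_rot: [-3.138, 0.134, 0.003]
contact_force: [-7.0, 6.7, 11.6]
opening: 0.0268
gripper_force: 30.0
clock: 30.8
ee_pos: [0.4664, -0.0519, 0.1443]
eef_rot: [-3.138, 0.134, 0.002]
contact_force: [-6.7, 6.7, 10.8]
opening: 0.0266
gripper_force: 30.0
clock: 31.05
ee_pos: [0.4677, -0.052, 0.1406]
eef_rot: [-3.138, 0.133, 0.002]
contact_force: [-6.5, 7.8, 11.3]
opening: 0.0263
gripper_force: 30.0
clock: 31.3
ee_pos: [0.4689, -0.0521, 0.1376]
eef_rot: [-3.138, 0.134, 0.002]
contact_force: [-6.8, 6.6, 12.6]
opening: 0.0267
gripper_force: 30.0
```

```bash
python3 -m inch '[[0.06,0,0.12,0,0,0],[0,0,0,0,0,0]]'
python3 -m inch '[[0.06,0,0.12,0,0,0],[0,0,0,0,0,0]]'
python3 - <<'E'
from h import *
import m2
for k in('top','scene'):
    s=snap(k,'x_'+k)
    P=np.array([.6205,-.0222]);ex=np.array([.9966,-.0819]);ey=np.array([.0819,.9966])
    th=1.70;f=1.31-th;b=np.append(P+(-.028-.13*np.cos(f))*ex-.043*ey,.215+.13*np.sin(f))
    e=proj(s,b).astype(int);m=m2.rng(s['pixels'],(0,150,60),(8,255,255))|m2.rng(s['pixels'],(172,150,60),(180,255,255))
    print(k,e,[(c.round(1),t[2:]) for c,t in m2.cent(m,(e[0]-20,e[1]-20,e[0]+20,e[1]+20),5)])
    # ram top / head steel
    print('ram top exp',proj(s,np.append(P,.33)))
E
```

```text
clock: 31.55
ee_pos: [0.4702, -0.0522, 0.1347]
eef_rot: [-3.138, 0.133, 0.003]
contact_force: [-9.0, 7.0, 17.6]
opening: 0.0263
gripper_force: 30.0
clock: 31.8
ee_pos: [0.4717, -0.0523, 0.132]
eef_rot: [-3.138, 0.133, 0.003]
contact_force: [-12.7, 7.6, 23.2]
opening: 0.0261
gripper_force: 30.0
top [309 262] []
ram top exp [299.12470844 205.78645689]
scene [235 225] [(array([236.7, 224.3]), array([ 6,  9, 30], dtype=int32))]
ram top exp [279.85224624 194.18658746]
```

The force climbs past the driving load, from 12 to 23 N, so the boss is home. I'll reverse along the arc, release at the top, and rise.

```bash
python3 -m inch '[[-0.12,0,-0.24,0,0,0],[-0.15,0,-0.42,0,0,0],[-0.05,0,-0.15,0,0,0],[-0.13,0,-0.5,0,0,0],[-0.07,0,-0.52,0,0,0],[-0.02,0,-0.52,0,0,0],[0.03,0,-0.52,0,0,0],[0.12,0,-0.68,0,0,0],[0.21,0,-0.66,0,0,0],[0.3,0,-0.63,0,0,0],[0.38,0,-0.58,0,0,0],[0.45,0,-0.53,0,0,0]]'
python3 -m inch '[[0.52,0,-0.46,0,0,0],[0.57,0,-0.39,0,0,0],[0.62,0,-0.31,0,0,0],[0.66,0,-0.22,0,0,0],[0,0,0,0,0,0],[0,0,0,0,0,0]]'
python3 -m inch '[[0,0,0,0,0,0],[0,0,0,0,0,0],[0,0,0,0,0,0],[0,0,-0.5,0,0,0],[0,0,-1,0,0,0],[0,0,-1,0,0,0],[0,0,-1,0,0,0]]' 0.32
python3 te.py | cut -c1-400
python3 - <<'E'
from h import *
import m2
s=snap('scene');c=m2.cent(m2.rng(s['pixels'],(18,80,70),(36,255,255)),(265,250,295,280),2);print('boss scene',[(a.round(1),b) for a,b in c])
m=m2.rng(s['pixels'],(0,150,70),(8,255,255));print('ball',[(a,b[4]) for a,b in m2.cent(m,(236,168,268,200),20)])
to([.6284,.0714,.3855],85.3)
E
```

```text
clock: 33.4
ee_pos: [0.4974, -0.0544, 0.2806]
eef_rot: [-3.138, 0.134, -0.005]
contact_force: [17.0, 4.1, -16.5]
opening: 0.0262
gripper_force: 30.0
clock: 34.15
ee_pos: [0.5521, -0.0591, 0.312]
eef_rot: [-3.138, 0.134, 0.013]
contact_force: [-9.9, 4.2, -10.3]
opening: 0.0261
gripper_force: 30.0
clock: 35.02
ee_pos: [0.5553, -0.0597, 0.4042]
eef_rot: [3.139, -0.133, 0.002]
contact_force: [0.4, -0.6, -0.0]
opening: 0.0603
gripper_force: 0.0
w [(-0.006, np.float64(0.117), 244, 156), (-0.006, np.float64(-0.145), 250, 163), (-0.003, np.float64(0.117), 251, 154), (-0.003, np.float64(-0.1455), 253, 160), (0, np.float64(0.117), 253, 152), (0, np.float64(-0.145), 254, 161), (0.003, np.float64(0.117), 253, 155), (0.003, np.float64(-0.1445), 253, 159), (0.006, np.float64(0.117), 250, 155), (0.006, np.float64(-0.1445), 251, 162)]
top [(-0.006, np.float64(0.1155), 156, 95), (-0.006, np.float64(-0.184), 84, 50), (-0.003, np.float64(0.1155), 172, 96), (-0.003, np.float64(-0.1845), 84, 53), (0, np.float64(0.116), 182, 97), (0, np.float64(-0.1835), 83, 53), (0.003, np.float64(0.116), 178, 93), (0.003, np.float64(-0.1835), 80, 55), (0.006, np.float64(0.116), 166, 93), (0.006, np.float64(-0.1835), 77, 52)]
scene [(-0.006, np.float64(0.109), 101, 93), (-0.006, np.float64(-0.143), 240, 136), (-0.003, np.float64(0.107), 99, 92), (-0.003, np.float64(-0.1445), 242, 136), (0, np.float64(0.084), 99, 95), (0, np.float64(-0.145), 244, 126), (0.003, np.float64(0.099), 96, 94), (0.003, np.float64(-0.145), 245, 122), (0.006, np.float64(0.1), 95, 93), (0.006, np.float64(-0.146), 244, 118)]
boss scene [(array([279. , 266.6]), array([277, 265,   5,   4,   9], dtype=int32))]
ball [(array([251.22093023, 183.60465116]), np.int32(86))]
tool shift/25mm [ 2.449 -5.475  0.747] yaw -4.87 turn -0.2505
```

```bash
python3 -m inch '[[0.408,-0.9125,0,0,0,0],[0.408,-0.9125,0,0,0,0],[0.408,-0.9125,0,0,0,0],[0.408,-0.9125,0,0,0,0],[0.408,-0.9125,0,0,0,0],[0.408,-0.9125,0,0,0,0],[0,0,0,0,0,-0.025],[0,0,0,0,0,-0.025],[0,0,0,0,0,-0.025],[0,0,0,0,0,-0.025],[0,0,0,0,0,-0.025],[0,0,0,0,0,-0.025]]'
python3 -m inch '[[0,0,0,0,0,-0.025],[0,0,0.5,0,0,-0.025],[0,0,1,0,0,-0.025],[0,0,1,0,0,-0.025],[0,0,1,0,0,0],[0,0,1,0,0,0],[0,0,1,0,0,0],[0,0,1,0,0,0],[0,0,1,0,0,0],[0,0,1,0,0,0]]'
python3 - <<'E'
from h import *
st();to([.6284,.0714,.0595],85.3)
E
```

```text
clock: 36.67
ee_pos: [0.6282, 0.0722, 0.4021]
eef_rot: [-2.854, -1.314, 0.0]
contact_force: [-0.5, 0.9, 0.3]
opening: 0.0601
gripper_force: 0.0
clock: 37.92
ee_pos: [0.6282, 0.0722, 0.1888]
eef_rot: [2.314, 2.125, 0.0]
contact_force: [0.1, -0.4, 0.8]
opening: 0.0601
gripper_force: 0.0
{'clock': 37.925, 'q': [0.0776, 0.2981, 1.8858, 0.0, 0.9576, 0.1624], 'ee_pos': [0.6282, 0.0722, 0.1888], 'eef_rot': [2.3137, 2.1252, 0.0001], 'contact_force': [0.0602, -0.4489, 0.7526], 'opening': 0.0601, 'gripper_force': 0.0}
tool shift/25mm [-0.031  0.012  5.171] yaw 85.14 turn -0.0005
```

```bash
python3 -m inch '[[-0.03,0,1,0,0,0],[0,0,1,0,0,0],[0,0,1,0,0,0],[0,0,1,0,0,0],[0,0,0.7,0,0,0],[0,0,0.45,0,0,0],[0,0,0,0,0,0]]'
python3 -m inch '[[0,0,0,0,0,0],[0,0,0,0,0,0],[0,0,0,0,0,0],[0,0,0,0,0,0],[0,0,0,0,0,0]]' -1
python3 -m inch '[[0,0,-0.3,0,0,0],[0,0,-0.5,0,0,0],[0,0,-0.5,0,0,0],[0,-0.4,0,0,0,0],[0,-0.8,0,0,0,0],[0,-1,0,0,0,0],[0,-1,0,0,0,0],[0,-1,0,0,0,0],[0,-1,-0.5,0,0,0],[0,0,-1,0,0,0],[0,0,-1,0,0,0],[0,0,0,0,0,0]]'
python3 - <<'E'
from h import *
import m2
st();d=snap('wrist');im=cv2.imread('pics/w1.png')[:,:,::-1].copy()
T=np.eye(4);T[:3,:3]=R.from_rotvec([-3.1414,.0013,.0003]).as_matrix();T[:3,3]=[.4447,-.3688,.408];d['world_from_camera']=T@np.array(d['mount'])
m=m2.rng(im,(60,80,40),(92,255,255));q=np.zeros_like(m);q[90:190,155:310]=m[90:190,155:310]
c=np.concatenate([c for c in cv2.findContours(q,cv2.RETR_EXTERNAL,cv2.CHAIN_APPROX_NONE)[0] if len(c)>20])
for z in(0,.03,.06):
    print(z,cv2.minAreaRect(np.array([onplane(d,u,v,z)[:2] for u,v in c[:,0]],np.float32)))
# brightness valley profile along rear rail
t=snap('top')
E
```

```text
clock: 38.8
ee_pos: [0.6276, 0.0709, 0.0605]
eef_rot: [-2.313, -2.125, 0.001]
contact_force: [0.2, -0.2, -0.2]
opening: 0.0604
gripper_force: 0.0
clock: 39.42
ee_pos: [0.6277, 0.0708, 0.0612]
eef_rot: [2.314, 2.125, 0.0]
contact_force: [-0.8, -0.1, 3.9]
opening: 0.0281
gripper_force: 30.0
clock: 40.92
ee_pos: [0.4985, 0.0819, 0.1572]
eef_rot: [2.312, 2.124, 0.004]
contact_force: [0.4, 0.2, -2.5]
opening: 0.0282
gripper_force: 30.0
{'clock': 40.925, 'q': [0.1167, 0.1446, 2.1513, 0.0, 0.8429, 0.2016], 'ee_pos': [0.4985, 0.0819, 0.1572], 'eef_rot': [2.3125, 2.1241, 0.0036], 'contact_force': [0.4075, 0.213, -2.4681], 'opening': 0.0282, 'gripper_force': 29.9994}
0 ((0.4867595434188843, -0.2858857214450836), (0.12445139139890671, 0.23891375958919525), 2.337111234664917)
0.03 ((0.4887710213661194, -0.2901167869567871), (0.11807013303041458, 0.22666342556476593), 2.337111711502075)
0.06 ((0.4907825291156769, -0.2943480610847473), (0.11168879270553589, 0.21441300213336945), 2.3371121883392334)
```

```bash
python3 -m inch '[[0,0,-1,0,0,0],[0,0,-1,0,0,0],[0,0,-1,0,0,0],[0,0,-1,0,0,0],[0,0,-1,0,0,0],[0,0,-1,0,0,0],[0,0,-1,0,0,0],[0,0,-1,0,0,0],[0,0,-1,0,0,0],[0,0,0,0,0,0]]'
python3 -m inch '[[-0.5,-0.168,0,0,0,0],[-1,-0.168,0,0,0,0],[-1,-0.168,0,0,0,0],[-1,-0.168,0,0,0,0],[-1,-0.168,0,0,0,0],[-1,-0.168,0,0,0,0],[-1,-0.168,0,0,0,0],[-1,-0.168,0,0,0,0],[-1,-0.168,0,0,0,0],[-1,-0.168,0,0,0,0],[-1,-0.168,0,0,0,0],[-1,-0.168,0,0,0,0]]'
python3 -m inch '[[-1,-0.168,0,0,0,0],[-1,-0.168,0,0,0,0],[-1,-0.168,0,0,0,0],[-1,-0.168,0,0,0,0],[-1,-0.168,0,0,0,0],[-1,-0.168,0,0,0,0],[-0.6,0,0,0,0,0],[0,0,0,0,0,0]]'
python3 -m inch '[[0,0,0,0,0,-0.0245],[0,0,0,0,0,-0.0245],[0,0,0,0,0,-0.0245],[0,0,0,0,0,-0.0245],[0,0,0,0,0,-0.0245],[0,0,0,0,0,-0.0245],[0,0,0,0,0,-0.0245],[0,0,0,0,0,-0.0245],[0,0,0,0,0,-0.0245],[0,0,0,0,0,-0.0245],[0,0,0,0,0,-0.0245],[0,0,0,0,0,0]]'
python3 - <<'E'
from h import *
st();to([.384,-.364,.10],-177.7)
E
```

```text
clock: 42.28
ee_pos: [0.4986, 0.0819, 0.381]
eef_rot: [2.313, 2.125, 0.001]
contact_force: [-0.3, 0.4, -1.9]
opening: 0.0282
gripper_force: 30.0
clock: 43.78
ee_pos: [0.4221, -0.2013, 0.3791]
eef_rot: [-2.312, -2.123, 0.001]
contact_force: [-0.1, -0.6, -1.6]
opening: 0.0278
gripper_force: 30.0
clock: 44.78
ee_pos: [0.3839, -0.363, 0.3799]
eef_rot: [-2.314, -2.123, 0.0]
contact_force: [-0.0, 1.0, -1.2]
opening: 0.0281
gripper_force: 30.0
clock: 46.28
ee_pos: [0.3844, -0.3619, 0.3807]
eef_rot: [0.059, -3.141, -0.001]
contact_force: [0.3, 0.4, -1.2]
opening: 0.0282
gripper_force: 30.0
{'clock': 46.275, 'q': [-0.7994, -0.0713, 1.9321, -0.0001, 1.2813, -2.4074], 'ee_pos': [0.3844, -0.3619, 0.3807], 'eef_rot': [0.0586, -3.1407, -0.0005], 'contact_force': [0.3108, 0.3642, -1.1791], 'opening': 0.0282, 'gripper_force': 29.9982}
tool shift/25mm [ 0.016 -0.086 11.226] yaw -177.86 turn -0.0005
```

```bash
python3 -m inch '[[0,-0.09,1,0,0,0],[0,0,1,0,0,0],[0,0,1,0,0,0],[0,0,1,0,0,0],[0,0,1,0,0,0],[0,0,1,0,0,0],[0,0,1,0,0,0],[0,0,1,0,0,0],[0,0,1,0,0,0],[0,0,1,0,0,0],[0,0,1,0,0,0]]'
python3 -m inch '[[0,0,0.8,0,0,0],[0,0,0.7,0,0,0],[0,0,0.6,0,0,0],[0,0,0.5,0,0,0],[0,0,0.3,0,0,0],[0,0,0,0,0,0]]'
python3 -m inch '[[0,0,0.1,0,0,0],[0,0,0.1,0,0,0],[0,0,0,0,0,0]]'
python3 - <<'E'
from h import *
st()
E
```

```text
clock: 47.65
ee_pos: [0.3846, -0.3645, 0.1052]
eef_rot: [-0.053, 3.141, -0.0]
contact_force: [-0.1, -0.8, -1.8]
opening: 0.0282
gripper_force: 30.0
clock: 48.4
ee_pos: [0.3844, -0.3648, 0.0332]
eef_rot: [0.059, -3.141, -0.001]
contact_force: [0.4, -0.3, -1.8]
opening: 0.0278
gripper_force: 30.0
clock: 48.78
ee_pos: [0.3845, -0.3649, 0.0285]
eef_rot: [-0.059, 3.141, -0.0]
contact_force: [-0.1, 0.3, -1.2]
opening: 0.0284
gripper_force: 30.0
{'clock': 48.775, 'q': [-0.8032, 0.4108, 2.1254, -0.0, 0.6054, -2.4116], 'ee_pos': [0.3845, -0.3649, 0.0285], 'eef_rot': [-0.059, 3.141, -0.0], 'contact_force': [-0.1385, 0.278, -1.1765], 'opening': 0.0284, 'gripper_force': 29.9993}
```

```bash
python3 -m inch '[[0,0,0.1,0,0,0],[0,0,0.07,0,0,0],[0,0,0,0,0,0]]'
python3 -m inch '[[0,0,0,0,0,0],[0,0,0,0,0,0],[0,0,0,0,0,0],[0,0,-0.3,0,0,0],[0,0,-0.5,0,0,0],[0,0,-1,0,0,0],[0,0,-1,0,0,0],[0,0,-1,0,0,0],[0,0,-1,0,0,0],[0,0,-1,0,0,0],[0,0,-1,0,0,0],[0,0,-1,0,0,0]]' 0.32
python3 -m inch '[[0,0,-1,0,0,0],[0,0,-1,0,0,0],[0,0,-1,0,0,0],[0,0,-1,0,0,0],[0,0,-1,0,0,0],[0,0,0,0,0,0]]'
python3 - <<'E'
from bz import *
st();X=boss(np.array([.4923,-.360,.0663]) + [-.014,0,0],12)
d=snap('top','t4')
m=m2.rng(d['pixels'],(0,0,125),(180,45,255))
for box in((335,205,450,330),(160,205,240,330)):
  x0,y0,x1,y1=box;q=np.zeros_like(m);q[y0:y1,x0:x1]=m[y0:y1,x0:x1];q=cv2.morphologyEx(q,cv2.MORPH_CLOSE,np.ones((5,5)))
  for c in cv2.findContours(q,cv2.RETR_EXTERNAL,cv2.CHAIN_APPROX_NONE)[0]:
    if cv2.contourArea(c)>150:
        w=np.array([onplane(d,u,v,.055)[:2] for u,v in c[:,0]],np.float32);print(cv2.minAreaRect(w))
print([ (onplane(d,*c,.0733)[:2].round(4),s[4]) for c,s in m2.cent(m2.rng(d['pixels'],(20,110,110),(35,255,255)),(165,210,240,330),3)])
E
```

```text
clock: 49.15
ee_pos: [0.3845, -0.3648, 0.0243]
eef_rot: [0.059, -3.141, -0.0]
contact_force: [-1.9, 3.1, 5.4]
opening: 0.0282
gripper_force: 30.0
clock: 50.65
ee_pos: [0.3844, -0.3648, 0.2211]
eef_rot: [-0.059, 3.14, -0.001]
contact_force: [-0.3, 0.1, 1.4]
opening: 0.06
gripper_force: 0.0
clock: 51.4
ee_pos: [0.3849, -0.3653, 0.3467]
eef_rot: [-0.059, 3.138, -0.004]
contact_force: [0.3, 0.2, -0.2]
opening: 0.0601
gripper_force: 0.0
{'clock': 51.4, 'q': [-0.8032, -0.0426, 1.9656, 0.0, 1.2146, -2.4116], 'ee_pos': [0.3849, -0.3653, 0.3467], 'eef_rot': [-0.059, 3.1384, -0.0044], 'contact_force': [0.2904, 0.1658, -0.1764], 'opening': 0.0601, 'gripper_force': 0.0}
top exp (np.int64(406), np.int64(257)) n 17 (np.float64(406.11764705882354), np.float64(256.5882352941176)) [ 0.4788 -0.3595]
scene exp (np.int64(141), np.int64(301)) n 20 (np.float64(141.45), np.float64(299.65)) [ 0.4753 -0.3581]
tri [ 0.4788 -0.359   0.0693]
((0.4920350909233093, -0.3622261583805084), (0.2617357075214386, 0.023574844002723694), 2.259751796722412)
((0.4529407024383545, 0.3240566551685333), (0.024408290162682533, 0.2626313865184784), 88.20639038085938)
[(array([0.4392, 0.3245]), np.int32(11))]
```

Tube B rests in the green rack's right slot. I'll turn the hand half a turn and triangulate its boss height with two wrist views on the way back to tube A.

```bash
python3 -m inch '[[0,0,-1,0,0,0.0245],[0,0,0,0,0,0.0245],[0,0,0,0,0,0.0245],[0,0,0,0,0,0.0245],[0,0,0,0,0,0.0245],[0,0,0,0,0,0.0245],[0,0,0,0,0,0.0245],[0,0,0,0,0,0.0245],[0,0,0,0,0,0.0245],[0,0,0,0,0,0.0245],[0,0,0,0,0,0.0245],[0,0,0,0,0,0.0245]]'
python3 -m inch '[[0,0,0,0,0,0.0245],[0,0,0,0,0,0.0245],[0,0,0,0,0,0.0245],[0,0,0,0,0,0.0245],[0,0,0,0,0,0.0245],[0,0,0,0,0,0.0245],[0,0,0,0,0,0.0245],[0,0,0,0,0,0.0245],[0,0,0,0,0,0.016],[0,0,0,0,0,0],[0,0,0,0,0,0]]'
cat > v.py <<'E'
import pickle,sys
from bz import *
st();print(yaw()[0]);d=snap('wrist');pickle.dump(d,open(sys.argv[1],'wb'))
p=np.array([float(x) for x in sys.argv[2:5]])
u,v=proj(d,p);print(u,v)
m=m2.rng(d['pixels'],(18,70,70),(36,255,255));u,v=int(u),int(v)
print([(c.round(1),s[2:],onplane(d,*c,p[2])[:2].round(4)) for c,s in m2.cent(m,(max(u-25,0),max(v-25,0),u+25,v+25),5)])
E
python3 v.py v1.pkl .4788 -.36 .0663
```

```text
clock: 53.05
ee_pos: [0.3841, -0.3645, 0.368]
eef_rot: [-2.474, -1.933, 0.0]
contact_force: [-0.1, -0.7, -0.2]
opening: 0.0603
gripper_force: 0.0
clock: 54.42
ee_pos: [0.3844, -0.3648, 0.3687]
eef_rot: [-3.141, -0.003, 0.001]
contact_force: [0.1, -0.3, 0.8]
opening: 0.0598
gripper_force: 0.0
{'clock': 54.425, 'q': [-0.8032, -0.0589, 1.9417, 0.0, 1.2596, 0.7654], 'ee_pos': [0.3844, -0.3648, 0.3687], 'eef_rot': [-3.141, -0.0034, 0.001], 'contact_force': [0.1183, -0.3053, 0.8234], 'opening': 0.0598, 'gripper_force': 0.0}
0.12355635217605244
274.8062448843759 110.14411627438174
[(array([273.8, 111.3]), array([10,  9, 69], dtype=int32), array([ 0.4772, -0.3586]))]
```

```bash
python3 -m inch '[[-0.1,-1,0.5,0,0,0],[0,-1,0.5,0,0,0],[0,-1,0,0,0,0],[0,-1,0,0,0,0],[0,-1,0,0,0,0],[0,-1,0,0,0,0],[0,-1,0,0,0,0],[0,0,0,0,0,0],[0,0,0,0,0,0]]'
python3 v.py v2.pkl .4788 -.36 .0663
```

```text
clock: 55.6
ee_pos: [0.3821, -0.1902, 0.3443]
eef_rot: [3.141, 0.001, 0.0]
contact_force: [0.4, -0.2, -0.5]
opening: 0.0599
gripper_force: 0.0
{'clock': 55.6, 'q': [-0.5164, -0.2421, 2.1416, -0.0002, 1.2419, 1.0536], 'ee_pos': [0.3821, -0.1902, 0.3443], 'eef_rot': [3.1414, 0.0013, 0.0002], 'contact_force': [0.3751, -0.187, -0.5303], 'opening': 0.0599, 'gripper_force': 0.0}
0.04761328719623888
400.49453744107774 108.05130360178869
[(array([398.9, 109.5]), array([10,  8, 65], dtype=int32), array([ 0.4769, -0.358 ]))]
```

The two-view check puts the first boss top at about 65 mm. Fully home is 66 and undriven is 72 or more, so it is home. Next is tube A.

```bash
python3 -m inch '[[0.9,-0.5,0,0,0,0],[0.9,-0.5,0,0,0,0],[0.9,-0.5,0,0,0,0],[0.1,-1,0,0,0,0],[0.1,-1,0,0,0,0],[0.1,-1,0,0,0,0],[0.1,-1,0,0,0,0],[0.1,-1,0,0,0,0],[0.1,-1,0,0,0,0],[0.1,-1,0,0,0,0],[0.1,-1,0,0,0,0],[0.1,-1,0,0,0,0]]'
python3 -m inch '[[0.1,-1,0,0,0,0],[0.1,-1,0,0,0,0],[0.1,-1,0,0,0,0],[0.1,-1,0,0,0,0],[0,-0.8,0,0,0,0],[0,0,0,0,0,0],[0,0,0,0,0,0]]'
python3 v.py v3.pkl .4373 .3235 .0733
python3 - <<'E'
from h import *
import pickle
d=pickle.load(open('v3.pkl','rb'));g=cv2.cvtColor(d['pixels'],cv2.COLOR_RGB2HSV)
m=cv2.inRange(g,(0,0,170),(180,60,255))
for x in(.50,.53,.55,.57):
    row=[y for y in np.arange(.28,.37,.0005) if m[tuple(np.clip(proj(d,[x,y,.055])[::-1].round().astype(int),0,[419,559]))]]
    print(x,(min(row),max(row),np.mean(row)) if row else None)
to([.5313,.3203,.10],-1.9)
E
```

```text
clock: 57.15
ee_pos: [0.4725, 0.0728, 0.3441]
eef_rot: [3.141, -0.001, -0.0]
contact_force: [0.7, 0.0, -0.3]
opening: 0.0599
gripper_force: 0.0
clock: 58.02
ee_pos: [0.4821, 0.192, 0.3441]
eef_rot: [3.141, -0.0, -0.0]
contact_force: [-0.0, -0.1, -0.0]
opening: 0.0601
gripper_force: 0.0
{'clock': 58.025, 'q': [0.3342, -0.0601, 1.9869, -0.0002, 1.215, 1.9053], 'ee_pos': [0.4821, 0.192, 0.3441], 'eef_rot': [3.1413, -0.0003, -0.0003], 'contact_force': [-0.0404, -0.0816, -0.0382], 'opening': 0.0601, 'gripper_force': 0.0}
-0.010841765991117415
189.62430511662888 208.03598958672455
[(array([189. , 207.5]), array([11,  8, 67], dtype=int32), array([0.4381, 0.3244]))]
0.5 (np.float64(0.30900000000000005), np.float64(0.3350000000000001), np.float64(0.32200000000000006))
0.53 (np.float64(0.30800000000000005), np.float64(0.3355000000000001), np.float64(0.3217500000000001))
0.55 (np.float64(0.28200000000000003), np.float64(0.3435000000000001), np.float64(0.319409090909091))
0.57 (np.float64(0.281), np.float64(0.3695000000000001), np.float64(0.3305))
tool shift/25mm [ 1.965 -5.136  9.768] yaw -0.03 turn 0.0052
```

```bash
python3 -m inch '[[0.33,-0.86,0,0,0,0],[0.33,-0.86,0,0,0,0],[0.33,-0.86,0,0,0,0],[0.33,-0.86,0,0,0,0],[0.33,-0.86,0.3,0,0,0],[0.33,-0.86,1,0,0,0],[0,0,1,0,0,0.0052],[0,0,1,0,0,0],[0,0,1,0,0,0],[0,0,1,0,0,0],[0,0,1,0,0,0],[0,0,1,0,0,0]]'
python3 -m inch '[[0,0,1,0,0,0],[0,0,1,0,0,0],[0,0,1,0,0,0],[0,0,0.8,0,0,0],[0,0,0.7,0,0,0],[0,0,0.5,0,0,0],[0,0,0.5,0,0,0],[0,0,0,0,0,0]]'
python3 - <<'E'
from h import *
to([.5315,.3205,.0245],-1.9)
E
```

```text
clock: 59.58
ee_pos: [0.5316, 0.3223, 0.1602]
eef_rot: [3.141, -0.051, -0.001]
contact_force: [0.3, 0.1, -0.2]
opening: 0.0602
gripper_force: 0.0
clock: 60.58
ee_pos: [0.5315, 0.3214, 0.0236]
eef_rot: [3.141, -0.052, -0.001]
contact_force: [-0.1, -0.6, 0.3]
opening: 0.0602
gripper_force: 0.0
tool shift/25mm [ 0.003  0.037 -0.038] yaw -1.88 turn 0.0
```

```bash
python3 -m inch '[[0,0,0,0,0,0],[0,0,0,0,0,0],[0,0,0,0,0,0],[0,0,0,0,0,0],[0,0,0,0,0,0],[0,0,-0.4,0,0,0],[0,0,-0.6,0,0,0],[0,0,-1,0,0,0],[0,0,-1,0,0,0],[0,0,-1,0,0,0],[0,0,-1,0,0,0],[0,0,-0.6,0,0,0]]' -1
python3 -m inch '[[-0.08,0.96,0,0,0,0],[-0.08,0.96,0,0,0,0],[-0.08,0.96,0,0,0,0],[-0.08,0.96,0,0,0,0],[-0.08,0.96,0,0,0,0],[-0.08,0.96,0,0,0,0],[-0.08,0.96,0,0,0,0],[-0.08,0.96,0,0,0,0],[-0.08,0.96,0,0,0,0],[-0.08,0.96,0,0,0,0],[0,0,0,0,0,-0.02]]'
python3 -m inch '[[0,0,0,0,0,-0.0247],[0,0,0,0,0,-0.0247],[0,0,0,0,0,-0.0247],[0,0,0,0,0,-0.0247],[0,0,0,0,0,-0.0247],[0,0,0,0,0,-0.0247],[0,0,0,0,0,-0.0247],[0,0,0,0,0,-0.0247],[0,0,0,0,0,-0.0247],[0,0,0,0,0,0],[0,0,0,0,0,0]]'
python3 - <<'E'
from bz import *
y,M=yaw();p=np.array(telemetry.read_state()['ee_pos'])
X=boss(p-.094*M[:,0]+[0,0,.026+.022])
to([.6282-.125*.9966,.0715+.125*.0819,.092],85.3)
E
```

```text
clock: 62.08
ee_pos: [0.5319, 0.3218, 0.1663]
eef_rot: [-3.14, 0.052, -0.002]
contact_force: [0.3, -0.4, -2.8]
opening: 0.0278
gripper_force: 30.0
clock: 63.45
ee_pos: [0.5031, 0.0802, 0.164]
eef_rot: [3.138, 0.146, -0.001]
contact_force: [-0.6, 0.7, -1.1]
opening: 0.0281
gripper_force: 30.0
clock: 64.82
ee_pos: [0.5035, 0.0818, 0.1641]
eef_rot: [-2.314, -2.125, 0.0]
contact_force: [-0.7, 0.2, -2.2]
opening: 0.0278
gripper_force: 30.0
top exp (np.int64(295), np.int64(254)) n 18 (np.float64(295.6666666666667), np.float64(254.0)) [ 0.4958 -0.0132]
scene exp (np.int64(253), np.int64(210)) n 12 (np.float64(251.66666666666666), np.float64(210.5)) [ 0.4931 -0.0155]
tri [ 0.4948 -0.0146  0.2126]
tool shift/25mm [-1.500e-02  2.000e-03  2.888e+00] yaw 85.21 turn -0.0003
```

```bash
python3 -m inch '[[-0.01,0,0.8,0,0,0],[0,0,0.8,0,0,0],[0,0,0.8,0,0,0],[0,0,0.5,0,0,0],[0,0,0,0,0,0],[0,0.7,0,0,0,0],[0,0.8,0,0,0,0],[0,0.8,0,0,0,0],[0,0.8,0,0,0,0],[0,0.8,0,0,0,0],[0,0.7,0,0,0,0],[0,0.4,0,0,0,0]]'
python3 -m inch '[[0,0,0,0,0,0],[0,0,0.4,0,0,0],[0,0,0.4,0,0,0],[0,0,0.2,0,0,0],[0,0,0.1,0,0,0],[0,0,0.1,0,0,0],[0,0,0,0,0,0]]'
python3 -m inch '[[0,0,0.06,0,0,0],[0,0,0.04,0,0,0],[0,0,0,0,0,0]]'
python3 - <<'E'
from h import *
to([.6282,.0715,.0597],85.3)
from te import ends
print('scene',ends(snap('scene')));print('top',ends(snap('top')))
E
```

```text
clock: 66.42
ee_pos: [0.6298, 0.0718, 0.0922]
eef_rot: [2.31, 2.129, 0.001]
contact_force: [-0.6, -0.3, -2.2]
opening: 0.0281
gripper_force: 30.0
clock: 67.3
ee_pos: [0.6283, 0.072, 0.0617]
eef_rot: [-2.31, -2.129, 0.0]
contact_force: [-0.1, 0.8, -1.3]
opening: 0.028
gripper_force: 30.0
clock: 67.68
ee_pos: [0.6285, 0.072, 0.0597]
eef_rot: [2.31, 2.129, 0.0]
contact_force: [-2.5, 0.6, 6.8]
opening: 0.0281
gripper_force: 30.0
tool shift/25mm [-0.022 -0.009  0.001] yaw 85.34 turn 0.0001
scene [(-0.006, np.float64(0.1555), 76, 74), (-0.006, np.float64(-0.115), 252, 143), (-0.003, np.float64(0.1535), 76, 73), (-0.003, np.float64(-0.115), 252, 140), (0, np.float64(0.1225), 90, 65), (0, np.float64(-0.116), 252, 129), (0.003, np.float64(0.1205), 90, 55), (0.003, np.float64(-0.116), 251, 97), (0.006, np.float64(0.118), 92, 55), (0.006, np.float64(-0.1165), 248, 98)]
top [(-0.006, np.float64(0.165), 74, 48), (-0.006, np.float64(-0.1165), 152, 97), (-0.003, np.float64(0.1655), 77, 50), (-0.003, np.float64(-0.1165), 172, 96), (0, np.float64(0.1675), 87, 61), (0, np.float64(-0.1165), 183, 97), (0.003, np.float64(0.166), 92, 53), (0.003, np.float64(-0.116), 183, 96), (0.006, np.float64(0.166), 98, 51), (0.006, np.float64(-0.116), 174, 95)]
```

The tube end reads -116 mm against -116 ideal, so it is centred. I'll release it and go to the lever again.

```bash
python3 -m inch '[[0,0,0,0,0,0],[0,0,0,0,0,0],[0,0,0,0,0,0],[0,0,-0.5,0,0,0],[0,0,-1,0,0,0],[0,0,-1,0,0,0],[0,0,-1,0,0,0],[0,0,-1,0,0,0],[0,0,-1,0,0,0],[0,0,-1,0,0,0],[0,0,-1,0,0,0],[0,0,-1,0,0,0]]' 0.32
python3 -m inch '[[0,0,-1,0,0,0],[0,0,-1,0,0,0],[0,0,-1,0,0,0],[0,0,-1,0,0,0.02],[0,0,-0.5,0,0,0.0256],[0,0,0,0,0,0.0256],[0,0,0,0,0,0.0256],[0,0,0,0,0,0.0256],[0,0,0,0,0,0.0256],[0,0,0,0,0,0.0256],[0,0,0,0,0,0.0256],[0,0,0,0,0,0.0256]]'
python3 -m inch '[[0,0,0,0,0,0.0256],[0,0,0,0,0,0]]'
python3 - <<'E'
from h import *
from te import ends
d=snap('wrist');print(ends(d));to([.5556,-.060,.3145],-4.7)
E
```

```text
clock: 69.28
ee_pos: [0.6282, 0.0719, 0.2735]
eef_rot: [2.309, 2.129, 0.001]
contact_force: [0.1, -0.0, -0.1]
opening: 0.06
gripper_force: 0.0
clock: 70.78
ee_pos: [0.6281, 0.072, 0.3852]
eef_rot: [-3.14, -0.113, -0.001]
contact_force: [0.3, 0.3, 0.3]
opening: 0.0601
gripper_force: 0.0
clock: 71.03
ee_pos: [0.6281, 0.0719, 0.385]
eef_rot: [-3.139, 0.13, -0.001]
contact_force: [0.0, 0.2, 0.5]
opening: 0.0603
gripper_force: 0.0
[(-0.006, np.float64(0.145), 246, 155), (-0.006, np.float64(-0.1175), 252, 163), (-0.003, np.float64(0.145), 252, 156), (-0.003, np.float64(-0.1175), 253, 162), (0, np.float64(0.145), 253, 155), (0, np.float64(-0.117), 254, 165), (0.003, np.float64(0.1445), 253, 157), (0.003, np.float64(-0.117), 253, 162), (0.006, np.float64(0.1445), 250, 155), (0.006, np.float64(-0.1165), 251, 167)]
tool shift/25mm [-2.472  5.494  2.813] yaw -4.59 turn 0.0003
```

Centred (+145 and -117 mm). Now the ball and the pull.

```bash
python3 -m inch '[[-0.412,0.915,0,0,0,0],[-0.412,0.915,0,0,0,0],[-0.412,0.915,0,0,0,0],[-0.412,0.915,0,0,0,0],[-0.412,0.915,0,0,0,0],[-0.412,0.915,0,0,0,0],[0,0,0.7,0,0,0],[0,0,0.7,0,0,0],[0,0,0.7,0,0,0],[0,0,0.7,0,0,0],[0,0,0,0,0,0]]'
python3 -m inch '[[0,0,0,0,0,0],[0,0,0,0,0,0],[0,0,0,0,0,0],[0,0,0,0,0,0],[0,0,0,0,0,0]]' -1
python3 -m inch '[[-0.66,0,0.22,0,0,0],[-0.62,0,0.31,0,0,0],[-0.57,0,0.39,0,0,0],[-0.52,0,0.46,0,0,0],[-0.45,0,0.53,0,0,0],[-0.38,0,0.58,0,0,0],[-0.3,0,0.63,0,0,0],[-0.21,0,0.66,0,0,0],[-0.12,0,0.68,0,0,0],[0,0,0,0,0,0]]'
python3 -m inch '[[-0.03,0,0.52,0,0,0],[0.02,0,0.52,0,0,0],[0.03,0,0.26,0,0,0],[0.04,0,0.26,0,0,0],[0.06,0,0.25,0,0,0],[0.07,0,0.25,0,0,0],[0.05,0,0.15,0,0,0],[0.05,0,0.15,0,0,0],[0,0,0,0,0,0]]'
python3 -m inch '[[0.05,0,0.15,0,0,0],[0.05,0,0.12,0,0,0],[0,0,0,0,0,0]]'
python3 -m inch '[[0.06,0,0.12,0,0,0],[0,0,0,0,0,0]]'
python3 -m inch '[[0.06,0,0.12,0,0,0],[0,0,0,0,0,0]]'
```

```text
clock: 72.45
ee_pos: [0.5546, -0.0592, 0.3124]
eef_rot: [-3.139, 0.131, 0.004]
contact_force: [0.0, -0.3, 0.1]
opening: 0.0602
gripper_force: 0.0
clock: 73.08
ee_pos: [0.5554, -0.0594, 0.3146]
eef_rot: [-3.138, 0.131, -0.001]
contact_force: [0.4, 3.8, 2.7]
opening: 0.0261
gripper_force: 30.0
clock: 74.32
ee_pos: [0.4592, -0.0513, 0.2019]
eef_rot: [-3.138, 0.132, 0.002]
contact_force: [-2.1, 6.8, 4.4]
opening: 0.026
gripper_force: 30.0
clock: 75.45
ee_pos: [0.4663, -0.0519, 0.1437]
eef_rot: [-3.138, 0.132, 0.003]
contact_force: [-6.1, 6.7, 10.3]
opening: 0.0263
gripper_force: 30.0
clock: 75.82
ee_pos: [0.4688, -0.0521, 0.137]
eef_rot: [-3.138, 0.132, 0.002]
contact_force: [-6.2, 7.1, 11.0]
opening: 0.0263
gripper_force: 30.0
clock: 76.08
ee_pos: [0.4702, -0.0522, 0.1341]
eef_rot: [-3.138, 0.131, 0.003]
contact_force: [-9.1, 7.1, 16.9]
opening: 0.026
gripper_force: 30.0
clock: 76.32
ee_pos: [0.4716, -0.0523, 0.1314]
eef_rot: [-3.138, 0.131, 0.004]
contact_force: [-13.9, 8.4, 22.9]
opening: 0.0264
gripper_force: 30.0
```

Same force signature, so the second boss is home. I return the lever, release it, and pick up tube A.

```bash
python3 -m inch '[[-0.12,0,-0.24,0,0,0],[-0.15,0,-0.42,0,0,0],[-0.05,0,-0.15,0,0,0],[-0.13,0,-0.5,0,0,0],[-0.07,0,-0.52,0,0,0],[-0.02,0,-0.52,0,0,0],[0.03,0,-0.52,0,0,0],[0.12,0,-0.68,0,0,0],[0.21,0,-0.66,0,0,0],[0.3,0,-0.63,0,0,0],[0.38,0,-0.58,0,0,0],[0.45,0,-0.53,0,0,0]]'
python3 -m inch '[[0.52,0,-0.46,0,0,0],[0.57,0,-0.39,0,0,0],[0.62,0,-0.31,0,0,0],[0.66,0,-0.22,0,0,0],[0,0,0,0,0,0],[0,0,0,0,0,0]]'
python3 -m inch '[[0,0,0,0,0,0],[0,0,0,0,0,0],[0,0,0,0,0,0],[0,0,-0.5,0,0,0],[0,0,-1,0,0,0],[0,0,-1,0,0,0],[0,0,-1,0,0,0]]' 0.32
python3 -m inch '[[0.408,-0.9125,0,0,0,0],[0.408,-0.9125,0,0,0,0],[0.408,-0.9125,0,0,0,0],[0.408,-0.9125,0,0,0,0],[0.408,-0.9125,0,0,0,0],[0.408,-0.9125,0,0,0,0],[0,0,0,0,0,-0.025],[0,0,0,0,0,-0.025],[0,0,0,0,0,-0.025],[0,0,0,0,0,-0.025],[0,0,0,0,0,-0.025],[0,0,0,0,0,-0.025]]'
python3 -m inch '[[0,0,0,0,0,-0.025],[0,0,0.5,0,0,-0.025],[0,0,1,0,0,-0.025],[0,0,1,0,0,-0.025],[0,0,1,0,0,0],[0,0,1,0,0,0],[0,0,1,0,0,0],[0,0,1,0,0,0],[0,0,1,0,0,0],[0,0,1,0,0,0]]'
python3 - <<'E'
from h import *
import m2
from te import ends
s=snap('scene');print([e for e in ends(s) if e[1]<0])
m=m2.rng(s['pixels'],(0,150,70),(8,255,255));print('ball',[(a,b[4]) for a,b in m2.cent(m,(236,168,268,200),20)])
to([.6282,.0717,.0605],85.3)
E
```

```text
clock: 77.82
ee_pos: [0.4974, -0.0545, 0.2801]
eef_rot: [-3.138, 0.132, -0.005]
contact_force: [17.5, 5.5, -16.5]
opening: 0.0259
gripper_force: 30.0
clock: 78.58
ee_pos: [0.5522, -0.0591, 0.3114]
eef_rot: [-3.138, 0.131, 0.013]
contact_force: [-10.9, 4.0, -10.9]
opening: 0.0264
gripper_force: 30.0
clock: 79.45
ee_pos: [0.5554, -0.0597, 0.4037]
eef_rot: [3.139, -0.131, 0.002]
contact_force: [-0.9, -0.6, -0.3]
opening: 0.0602
gripper_force: 0.0
clock: 80.95
ee_pos: [0.6281, 0.0723, 0.4017]
eef_rot: [-2.853, -1.315, 0.0]
contact_force: [-0.1, 0.1, -0.6]
opening: 0.0603
gripper_force: 0.0
clock: 82.2
ee_pos: [0.6281, 0.0723, 0.1883]
eef_rot: [-2.312, -2.127, 0.0]
contact_force: [0.7, 0.4, -0.1]
opening: 0.0603
gripper_force: 0.0
[(-0.006, np.float64(-0.116), 250, 144), (-0.003, np.float64(-0.117), 252, 143), (0, np.float64(-0.1175), 253, 142), (0.003, np.float64(-0.118), 252, 131), (0.006, np.float64(-0.1175), 250, 92)]
ball [(array([251.22580645, 183.35483871]), np.int32(93))]
tool shift/25mm [-0.01   0.091  4.981] yaw 85.21 turn -0.0002
```

```bash
python3 -m inch '[[0,0.09,1,0,0,0],[0,0,1,0,0,0],[0,0,1,0,0,0],[0,0,1,0,0,0],[0,0,0.6,0,0,0],[0,0,0.4,0,0,0],[0,0,0,0,0,0]]'
python3 -m inch '[[0,0,0,0,0,0],[0,0,0,0,0,0],[0,0,0,0,0,0],[0,0,0,0,0,0],[0,0,0,0,0,0]]' -1
python3 -m inch '[[0,0,-0.3,0,0,0],[0,0,-0.5,0,0,0],[0,0,-0.5,0,0,0],[0,-0.4,0,0,0,0],[0,-0.8,0,0,0,0],[0,-1,0,0,0,0],[0,-1,0,0,0,0],[0,-1,0,0,0,0],[0,-1,-0.5,0,0,0],[0,0,-1,0,0,0],[0,0,-1,0,0,0],[0,0,-1,0,0,0]]'
python3 -m inch '[[0,0,-1,0,0,0],[0,0,-1,0,0,0],[0,0,-1,0,0,0],[0,0,-1,0,0,0],[0,0,-1,0,0,0],[0,0,-1,0,0,0],[0,0,-1,0,0,0],[0,0,-1,0,0,0],[0,0,0,0,0,0]]'
python3 - <<'E'
from h import *
st();to([.4068,-.2232,.38],-177.7)
E
```

```text
clock: 83.12
ee_pos: [0.6299, 0.0716, 0.0641]
eef_rot: [-2.312, -2.126, 0.001]
contact_force: [0.6, -0.3, 0.6]
opening: 0.0601
gripper_force: 0.0
clock: 83.75
ee_pos: [0.6292, 0.0715, 0.0643]
eef_rot: [-2.312, -2.125, 0.002]
contact_force: [-5.2, 1.5, 4.3]
opening: 0.028
gripper_force: 29.9
clock: 85.25
ee_pos: [0.4994, 0.0823, 0.1847]
eef_rot: [-2.312, -2.126, 0.0]
contact_force: [0.2, -0.6, -2.5]
opening: 0.0281
gripper_force: 30.0
clock: 86.38
ee_pos: [0.5005, 0.0824, 0.3852]
eef_rot: [2.311, 2.126, 0.003]
contact_force: [-0.1, 0.3, -2.4]
opening: 0.0277
gripper_force: 30.0
{'clock': 86.375, 'q': [0.1172, -0.1153, 1.9641, 0.0001, 1.2903, 0.2009], 'ee_pos': [0.5005, 0.0824, 0.3852], 'eef_rot': [2.3113, 2.1256, 0.0033], 'contact_force': [-0.1136, 0.2561, -2.3946], 'opening': 0.0277, 'gripper_force': 29.9504}
tool shift/25mm [-12.495  -2.713   0.196] yaw 85.21 turn 0.7303
```

```bash
python3 -m inch '[[-0.5,-0.21,0,0,0,0],[-1,-0.21,0,0,0,0],[-1,-0.21,0,0,0,0],[-1,-0.21,0,0,0,0],[-1,-0.21,0,0,0,0],[-1,-0.21,0,0,0,0],[-1,-0.21,0,0,0,0],[-1,-0.21,0,0,0,0],[-1,-0.21,0,0,0,0],[-1,-0.21,0,0,0,0],[-1,-0.21,0,0,0,0],[-1,-0.21,0,0,0,0]]'
python3 -m inch '[[-1,-0.2,0,0,0,0],[0,0,0,0,0,-0.0245],[0,0,0,0,0,-0.0245],[0,0,0,0,0,-0.0245],[0,0,0,0,0,-0.0245],[0,0,0,0,0,-0.0245],[0,0,0,0,0,-0.0245],[0,0,0,0,0,-0.0245],[0,0,0,0,0,-0.0245],[0,0,0,0,0,-0.0245],[0,0,0,0,0,-0.0245],[0,0,0,0,0,-0.0245]]'
python3 -m inch '[[0,0,0,0,0,0],[0,0,0,0,0,0]]'
python3 - <<'E'
from h import *
st();to([.4068,-.2232,.0285],-177.7)
E
```

```text
clock: 87.88
ee_pos: [0.412, -0.1997, 0.3826]
eef_rot: [-2.311, -2.125, 0.001]
contact_force: [0.5, 0.2, -2.3]
opening: 0.028
gripper_force: 30.0
clock: 89.38
ee_pos: [0.4052, -0.2233, 0.3825]
eef_rot: [0.069, -3.139, -0.002]
contact_force: [-1.0, -0.0, -1.9]
opening: 0.0279
gripper_force: 30.0
clock: 89.62
ee_pos: [0.4059, -0.2234, 0.3835]
eef_rot: [0.055, -3.14, -0.001]
contact_force: [-0.0, -0.0, -2.1]
opening: 0.0283
gripper_force: 30.0
{'clock': 89.625, 'q': [-0.5534, -0.1978, 2.0372, -0.0002, 1.3032, -2.1593], 'ee_pos': [0.4059, -0.2234, 0.3835], 'eef_rot': [0.0553, -3.1401, -0.0007], 'contact_force': [-0.0465, -0.0158, -2.1193], 'opening': 0.0283, 'gripper_force': 29.9503}
tool shift/25mm [-5.10e-02  1.00e-03  1.42e+01] yaw -177.98 turn -0.0008
```

```bash
python3 -m inch '[[0,0,1,0,0,0],[0,0,1,0,0,0],[0,0,1,0,0,0],[0,0,1,0,0,0],[0,0,1,0,0,0],[0,0,1,0,0,0],[0,0,1,0,0,0],[0,0,1,0,0,0],[0,0,1,0,0,0],[0,0,1,0,0,0],[0,0,1,0,0,0],[0,0,1,0,0,0]]'
python3 -m inch '[[0,0,0.8,0,0,0],[0,0,0.6,0,0,0],[0,0,0.4,0,0,0],[0,0,0.2,0,0,0],[0,0,0.1,0,0,0],[0,0,0,0,0,0]]'
python3 -m inch '[[0,0,0.1,0,0,0],[0,0,0,0,0,0]]'
```

```text
clock: 91.12
ee_pos: [0.4063, -0.2234, 0.0833]
eef_rot: [0.057, -3.141, 0.0]
contact_force: [0.4, -0.5, -2.1]
opening: 0.028
gripper_force: 30.0
clock: 91.88
ee_pos: [0.4067, -0.2235, 0.032]
eef_rot: [-0.061, 3.141, -0.0]
contact_force: [-0.0, -0.1, -1.5]
opening: 0.0279
gripper_force: 30.0
clock: 92.12
ee_pos: [0.4068, -0.2235, 0.0295]
eef_rot: [-0.061, 3.14, -0.0]
contact_force: [0.1, 1.7, 1.2]
opening: 0.0281
gripper_force: 30.0
```

```bash
python3 -m inch '[[0,0,0.05,0,0,0],[0,0,0,0,0,0]]'
python3 -m inch '[[0,0,0,0,0,0],[0,0,0,0,0,0],[0,0,0,0,0,0],[0,0,-0.3,0,0,0],[0,0,-0.5,0,0,0],[0,0,-1,0,0,0],[0,0,-1,0,0,0],[0,0,-1,0,0,0],[0,0,-1,0,0,0],[0,0,-1,0,0,0],[0,0,-1,0,0,0],[0,0,-1,0,0,0]]' 0.32
python3 -m inch '[[0,0,-1,0,0,0],[0,0,-1,0,0,0],[0,0,-1,0,0,0],[0,0,-1,0,0,0],[0,0,-1,0,0,0],[0,0,-1,0,0,0.0245],[0,0,0,0,0,0.0245],[0,0,0,0,0,0.0245],[0,0,0,0,0,0.0245],[0,0,0,0,0,0.0245],[0,0,0,0,0,0.0245],[0,0,0,0,0,0.0245]]'
python3 -m inch '[[0,0,0,0,0,0.0245],[0,0,0,0,0,0.0245],[0,0,0,0,0,0.0245],[0,0,0,0,0,0.0245],[0,0,0,0,0,0.0245],[0,0,0,0,0,0.0245],[0,0,0,0,0,0.0245],[0,0,0,0,0,0.0245],[0,0,0,0,0,0.0245],[0,0,0,0,0,0.0245],[0,0,0,0,0,0.0245],[0,0,0,0,0,0.0245]]'
python3 -m inch '[[0,0,0,0,0,0.0245],[0,0,0,0,0,0.012],[0,0,0,0,0,0],[0,0,0,0,0,0]]'
python3 v.py v4.pkl .501 -.219 .0663
python3 -m inch '[[0,1,0,0,0,0],[0,1,0,0,0,0],[0,1,0,0,0,0],[0,1,0,0,0,0],[0,1,0,0,0,0],[0,1,0,0,0,0],[0,0,0,0,0,0],[0,0,0,0,0,0]]'
python3 v.py v5.pkl .501 -.219 .0663
python3 - <<'E'
from h import *
import pickle
w=pickle.load(open('v5.pkl','rb'))['pixels'];s=snap('scene')['pixels'];t=snap('top')['pixels']
a=cv2.resize(w[0:230,60:420],(400,256));b=cv2.resize(t[140:330,160:440],(400,272));c=cv2.resize(s[160:380,90:390],(400,293))
L=np.vstack([a,b]);Rr=np.vstack([c,np.zeros((528-293,400,3),np.uint8)])
cv2.imwrite('pics/fin.png',np.hstack([L,Rr])[:,:,::-1])
E
```

```text
clock: 92.38
ee_pos: [0.4068, -0.2235, 0.0285]
eef_rot: [-0.061, 3.141, -0.0]
contact_force: [-2.7, 3.3, 13.0]
opening: 0.0283
gripper_force: 30.0
clock: 93.88
ee_pos: [0.4063, -0.2233, 0.2247]
eef_rot: [-0.061, 3.14, -0.001]
contact_force: [0.3, -0.4, 0.5]
opening: 0.0604
gripper_force: 0.0
clock: 95.38
ee_pos: [0.4061, -0.2232, 0.3738]
eef_rot: [1.566, 2.723, -0.0]
contact_force: [-0.6, -0.7, -0.2]
opening: 0.0601
gripper_force: 0.0
clock: 96.88
ee_pos: [0.4061, -0.2232, 0.3738]
eef_rot: [3.117, 0.392, 0.001]
contact_force: [-0.4, -0.5, 0.6]
opening: 0.0603
gripper_force: 0.0
clock: 97.38
ee_pos: [0.4063, -0.2233, 0.3734]
eef_rot: [3.141, 0.044, 0.001]
contact_force: [0.1, 0.7, -0.5]
opening: 0.0602
gripper_force: 0.0
{'clock': 97.375, 'q': [-0.5528, -0.1907, 2.0492, -0.0, 1.2826, 0.99], 'ee_pos': [0.4063, -0.2233, 0.3734], 'eef_rot': [3.1411, 0.0441, 0.0006], 'contact_force': [0.067, 0.7205, -0.4986], 'opening': 0.0602, 'gripper_force': 0.0}
1.6080706743735016
276.64583419395484 110.23231260615391
[(array([278. , 110.8]), array([ 9,  9, 65], dtype=int32), array([ 0.5002, -0.221 ]))]
clock: 98.42
ee_pos: [0.4103, -0.3733, 0.3728]
eef_rot: [-3.141, -0.041, 0.0]
contact_force: [0.2, 0.3, -0.4]
opening: 0.0604
gripper_force: 0.0
{'clock': 98.425, 'q': [-0.7802, -0.0162, 1.8933, 0.0001, 1.265, 0.7645], 'ee_pos': [0.4103, -0.3733, 0.3728], 'eef_rot': [-3.141, -0.041, 0.0004], 'contact_force': [0.2236, 0.2757, -0.3925], 'opening': 0.0604, 'gripper_force': 0.0}
1.494986423673767
174.73397752861604 110.25294061095055
[(array([177.4, 110.5]), array([ 8,  7, 37], dtype=int32), array([ 0.5007, -0.2228]))]
```

View pics/fin.png

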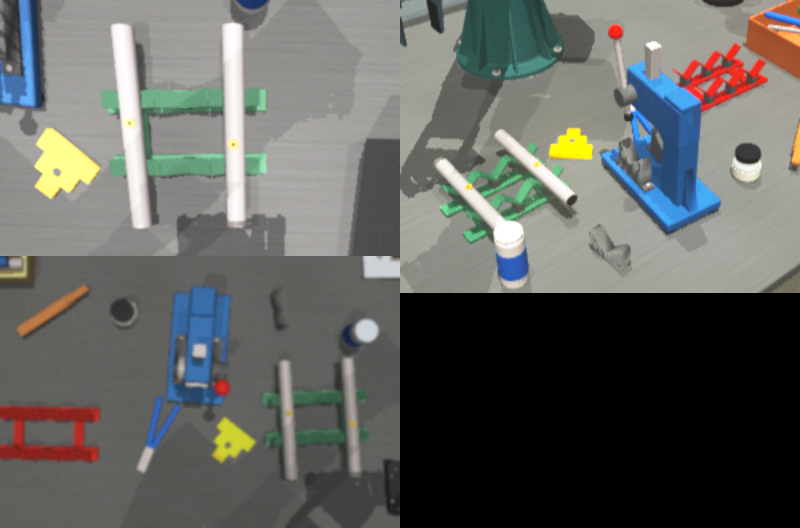

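Both tubes lie in the green rack's outer V pairs, with bosses flat at fin-picture (130,123) and (233,145). The lever is up, the red rack is empty, and the other things are untouched.

```bash
python3 -c "
from cell import r
print(r.hand_in())"
```

```text
the job is handed in; nothing more can be done
None
```

I pressed both tubes' bosses home and laid the tubes in the outer V pairs of the green rack with the press lever up, then handed the job in at about 98 s; I read "home" from the lever force climbing to 23 N at the stop (boss heights from the wrist camera only rule out an undriven boss), and the hand-in returned no verdict.

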